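# Pack the hex spacers, turn the closed case over, hang the basket

## Task

Hang the handled basket that stands on the steel plate on the hook of the stand by its handle, so the plate is free. Put every brass hex spacer lying on the bench into the open red case base, put the lid on the case while it stands upright, and then, pinching lid and base together so that they never come apart, turn the whole case over and leave it lying lid-down, closed, flat and wholly on the steel plate with all the spacers inside. Do not knock over the black jar or the oil can.

Things in the scene. Friction and masses are not known exactly. Their poses are not given: they have to be found in the camera images.
- base: Red case base, loose, open on top: 84 (own x) x 68 (y) mm, outer wall 22 mm high, wall and floor 4 mm. Origin: centre of underside, z up. An inner rim, 3 mm thick, 1.7 mm inside the wall, rises to 27 mm; room inside 67 x 51 mm. 140 g. Closed, the case is an 84 x 68 x 40 mm block with flush sides, steady on any face. No latch: only the rim and a grip on both halves hold it.
- base_seam (a point): Centre of the seam plane of the base, 22 mm above its underside on its z axis; on a closed case the lid's origin lies here.
- lid: Lid half of the red case, loose, lying rim-down on the bench like an upturned tray: 84 mm (own x) by 68 mm (own y), 18 mm high, top and wall 4 mm. Origin at the centre of its open underside (rim plane), z towards its closed top. It fits over the base's rim with 1.7 mm play, either way round. 100 g.
- basket: Small sheet-aluminium basket, loose, upright on the plate at the start: 84 mm (own x) by 112 mm (own y), 45 mm high, with a rigid fixed handle: a round bar 10 mm thick running along own y over the basket's centre, between two uprights at y = +-53 mm. Origin at the centre of its underside, z up. 160 g.
- basket_bail (a point): Middle of the handle bar's axis, 130 mm above the basket's underside. The bar is straight for 50 mm either side of it.
- stand: Fixed steel stand with one hook; origin at the foot on the bench, z up. Foot: disc 100 mm across, 12 mm high; post 16 mm thick, 220 mm high. A round arm 8 mm thick leaves the post towards own -x, its axis level at 200 mm above the bench as far as 98 mm from the post's axis, then turns up.
- stand_tip (a point): Upturned end of the hook, 114 mm from the post's axis along the stand's own -x, 222 mm above the bench (axis of the 8 mm rod).
- plate: Fixed dark steel plate on the bench, 200 mm (own x) by 180 mm (own y), 12 mm thick. Origin at the centre of its underside.
- nut1: Brass hex spacer, 18 mm across flats (20.8 mm across corners), 16 mm high, loose, standing on its end on the bench at the start; two of its flats face own +-y, the others +-60 degrees from them. Origin at the centre of its underside, z up. 28 g. There are two to four spacers; None if absent.
- nut2: Brass hex spacer, 18 mm across flats (20.8 mm across corners), 16 mm high, loose, standing on its end on the bench at the start; two of its flats face own +-y, the others +-60 degrees from them. Origin at the centre of its underside, z up. 28 g. There are two to four spacers; None if absent.
- nut3: Brass hex spacer, 18 mm across flats (20.8 mm across corners), 16 mm high, loose, standing on its end on the bench at the start; two of its flats face own +-y, the others +-60 degrees from them. Origin at the centre of its underside, z up. 28 g. There are two to four spacers; None if absent.
- nut4: Brass hex spacer, 18 mm across flats (20.8 mm across corners), 16 mm high, loose, standing on its end on the bench at the start; two of its flats face own +-y, the others +-60 degrees from them. Origin at the centre of its underside, z up. 28 g. There are two to four spacers; None if absent.
- bottle: Bystander: black jar, 84 mm across, 120 mm high, loose. Origin under its centre.
- oilcan: Bystander: small steel oil can, 40 mm across, 70 mm high, loose. Origin under its centre.

How it is judged (in metres and radians):
On the way, in this order (a step that is already met when the one before it is completed fails the run):
1. every spacer lies in the upright open base, the lid still off (x of nut1 in the frame of base between -0.036 and 0.036 m and y of nut1 in the frame of base between -0.028 and 0.028 m and z of nut1 in the frame of base between 0 and 0.04 m and x of nut2 in the frame of base between -0.036 and 0.036 m and y of nut2 in the frame of base between -0.028 and 0.028 m and z of nut2 in the frame of base between 0 and 0.04 m and x of nut3 in the frame of base between -0.036 and 0.036 m and y of nut3 in the frame of base between -0.028 and 0.028 m and z of nut3 in the frame of base between 0 and 0.04 m and x of nut4 in the frame of base between -0.036 and 0.036 m and y of nut4 in the frame of base between -0.028 and 0.028 m and z of nut4 in the frame of base between 0 and 0.04 m and angle between base's own z axis and vertical below 0.15 rad and distance between lid and base_seam above 0.02 m), for 0.2 s.
2. the case stands upright and closed, lid on, with the spacers inside (x of nut1 in the frame of base between -0.036 and 0.036 m and y of nut1 in the frame of base between -0.028 and 0.028 m and z of nut1 in the frame of base between 0 and 0.04 m and x of nut2 in the frame of base between -0.036 and 0.036 m and y of nut2 in the frame of base between -0.028 and 0.028 m and z of nut2 in the frame of base between 0 and 0.04 m and x of nut3 in the frame of base between -0.036 and 0.036 m and y of nut3 in the frame of base between -0.028 and 0.028 m and z of nut3 in the frame of base between 0 and 0.04 m and x of nut4 in the frame of base between -0.036 and 0.036 m and y of nut4 in the frame of base between -0.028 and 0.028 m and z of nut4 in the frame of base between 0 and 0.04 m and distance between lid and base_seam below 0.006 m and angle between the z axis of lid and the z axis of base, either way round below 0.12 rad and angle between each of base, lid's own z axis and vertical below 0.15 rad), for 0.2 s.
At the end, for the whole second after the job is handed in: The basket hangs by its handle on the hook. The case lies upside down (within 8 degrees), flat on the plate, lid centre within 75 mm (x) and 65 mm (y) of the plate centre, closed to 6 mm at the seam, every spacer inside, case at rest (the basket may still sway a little) (contact force between basket and stand above 0.4 N and height (world z) of basket above 0.05 m and horizontal distance between basket_bail and stand below 0.12 m and angle between each of base, lid's own z axis and vertical above 3 rad and distance between lid and base_seam below 0.006 m and angle between the z axis of lid and the z axis of base, either way round below 0.12 rad and x of nut1 in the frame of base between -0.036 and 0.036 m and y of nut1 in the frame of base between -0.028 and 0.028 m and z of nut1 in the frame of base between 0 and 0.04 m and x of nut2 in the frame of base between -0.036 and 0.036 m and y of nut2 in the frame of base between -0.028 and 0.028 m and z of nut2 in the frame of base between 0 and 0.04 m and x of nut3 in the frame of base between -0.036 and 0.036 m and y of nut3 in the frame of base between -0.028 and 0.028 m and z of nut3 in the frame of base between 0 and 0.04 m and x of nut4 in the frame of base between -0.036 and 0.036 m and y of nut4 in the frame of base between -0.028 and 0.028 m and z of nut4 in the frame of base between 0 and 0.04 m and x of lid in the frame of plate between -0.075 and 0.075 m and y of lid in the frame of plate between -0.065 and 0.065 m and z of lid in the frame of plate between 0.026 and 0.035 m and linear speed of each of base, lid below 0.03 m/s and linear speed of basket below 0.3 m/s); the robot touches nothing.
It fails at once if lid and base come more than 12 mm apart while the base is tipped more than 30 degrees (angle between base's own z axis and vertical above 0.52 rad and distance between lid and base_seam above 0.012 m).
It fails at once if the black jar or the oil can is knocked over (angle between any of bottle, oilcan's own z axis and vertical above 0.6 rad).
Of nut1, nut2, nut3, nut4 only 2 to 4 are there at a start; the rules pass over those that are not, and their reading is None.
At some moment in a run one of nut1, nut2, nut3, nut4 may be knocked a few centimetres aside while the robot is not near it.
It also fails if it takes over 208 s, if anything falls off the work surface, if the arm or the gripper's body presses on something with over 40 N, if the wrist force passes 120 N, or if a joint passes its speed limit or range.

## Robot

A 6-joint arm with a two-finger parallel gripper is mounted at the origin on the work surface. World frame = base frame: x ahead of the robot, y to its left, z up, the work surface at z = 0. Lengths are in m, angles in degrees, forces in N, time in s.
With the tool pointing down it reaches from about 0.35 to 0.875 m from the base axis. Payload 4.2 kg.
Tool frame: the origin (TCP) lies midway between the tips of the shut fingers; the grasp point (between the pads) lies 19 mm behind it; z points along the fingers, y is the line along which they close (so a half turn about z gives the same grasp; the last joint's range is limited). The gripper opens to 87 mm and grips with 3 to 60 N. Pads are 19 mm wide; open, the fingers measure 117 mm over their backs; the gripper's body (75 mm by 190 mm) begins 51 mm behind the grasp point.
Start: joints at [-61.616, 22.042, 0.453, 0, -68.411, -14.817], TCP at [0.147, -0.608, 0.223] pointing down, gripper open.
Joint ranges: [-179.83, 179.83], [-69.29, 118.12], [-61.27, 80.66], [-181.25, 117.63], [-171.15, -9.14], [-177.46, 177.46]. Speed limits (degrees/s): [159.86, 159.86, 180, 180, 180, 180].

## Interface

Orientations are given as a 3x3 rotation matrix whose columns are the frame's x, y, z axes.
In Python, from station import r gives the robot as it stands.
- The arm moves only by the shell command python3 steer.py 'ROWS'. ROWS is a JSON list of rows, 1 to 8 of them, each of 7 numbers: the opening from 0.0 (shut) to 1.0 (fully open), then dx, dy, dz in m, then a rotation vector rx, ry, rz in degrees; each row is the pose to reach, as a shift and turn from the pose commanded when the command began, along the tool's axes at that moment; what a row does not reach only later rows make up. A row lasts 1/10 s, in which the tool goes at most 0.05 m and 8.59 degrees, less where a joint would pass 70% of its speed; a pose out of reach is approached as far as the arm can. The fingers move at their own pace and stop on an object; the grip force is fixed at half the most. Time passes only in rows, so rows that do not move let the fingers close. It prints the time, the measured TCP pose, the force, the opening and the grip force at its end.
- r.sense(): the state, without advancing time (a new reading comes with each control period).
- r.capture(name): name is "scene" or "top" or "wrist"; returns a dict with "pixels" (420x560x3 uint8, red, green, blue), "z_map" (420x560 float32, m along the optical axis (not along the pixel's ray), 0 where there is no reading), "K" (3x3 intrinsics, pixels), "world_from_camera" (4x4, takes a point from camera to world coordinates). Camera axes: x right, y up, looking along -z (the intrinsics and any distortion apply to the point x, -y, -z); pixel columns grow to the right and rows downward; lengths in m; the calibration is good to about 2 mm. A picture is of the moment at which its call begins.
- r.finish_job(): hands the job in; it is judged then, once.
The state is a dict: "time_s": time; "joints": joint angles; "joint_velocities": joint speeds; "effort": joint torques, N m; "tcp_pos": TCP position; "ee_rot": TCP orientation; "wrist_force": force on the tool from outside, world axes, zero at the start; "moment": the same for the moment, N m; "gripper_width": opening from 0.0 (shut) to 1.0 (fully open); "gripper_force": force on a finger pad.
Only numpy, scipy, OpenCV 4.12 (cv2) and the standard library are available. Lean on these libraries where they do the work, as an engineer would, in place of code of your own. Each camera call takes 0.05 s, during which the arm holds its last target. There are 200 camera calls.

## Working session

There is one attempt and no reset: what is moved stays moved. The work goes in short steps, Python scripts to look and compute and a shell command to move; the robot and the scene stay as the last step left them, time stands still between calls to the robot, and variables do not carry over. Pictures are saved under pics/ and viewed, at most 14 in all, crops included, and the job is handed in when it is done.

```bash
ls; mkdir -p pics; python3 - <<'E'
from station import r
import cv2,pickle,numpy as np
for n in("scene","top"):
    c=r.capture(n); cv2.imwrite(f"pics/{n}0.png",c["pixels"][:,:,::-1]); pickle.dump(c,open(f"{n}0.pkl","wb"))
    print(n,c["K"].round(1).tolist(),c["world_from_camera"].round(3).tolist(), (c["z_map"]>0).mean())
E
```

```text
pics
station.py
steer.py
scene [[521.7, 0.0, 276.2], [0.0, 521.7, 205.8], [0.0, 0.0, 1.0]] [[-0.157, -0.635, 0.756, 1.383], [0.987, -0.113, 0.111, 0.092], [0.015, 0.764, 0.645, 0.819], [0.0, 0.0, 0.0, 1.0]] 0.9960289115646258
top [[539.4, 0.0, 282.8], [0.0, 539.4, 209.8], [0.0, 0.0, 1.0]] [[0.028, 0.98, -0.197, 0.356], [-0.999, 0.031, 0.012, -0.022], [0.018, 0.196, 0.98, 1.303], [0.0, 0.0, 0.0, 1.0]] 0.9961479591836735
```

View pics/scene0.png

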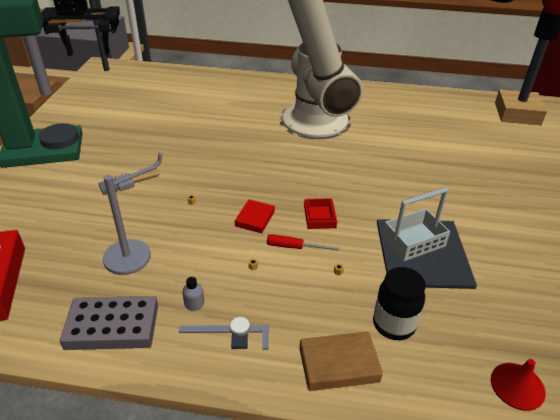

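View pics/top0.png

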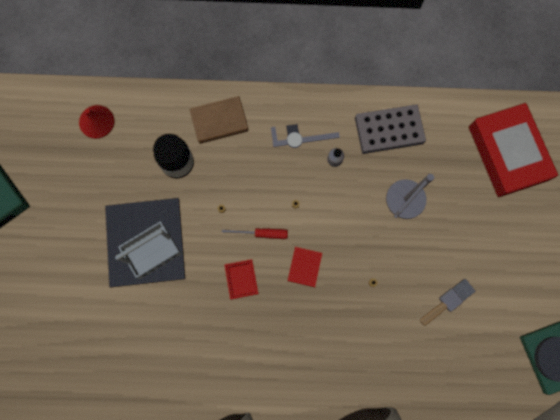

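The scene view shows the stand with its hook at (160,158), the base at (320,212), the lid at (255,215), and brass spacers at (192,200), (253,265) and (339,269). The basket is on the plate at (418,235). The top view agrees: base (241,279), lid (305,267), spacers (221,209), (295,204) and (373,283), and the stand at (406,198).

```bash
cat > h.py <<'E'
import numpy as np,cv2,pickle
from scipy.spatial.transform import Rotation as R
def cloud(c):
    z=c["z_map"];K=c["K"];v,u=np.mgrid[:z.shape[0],:z.shape[1]]
    p=np.stack([(u-K[0,2])/K[0,0]*z,-(v-K[1,2])/K[1,1]*z,-z],-1)
    T=c["world_from_camera"];w=p@T[:3,:3].T+T[:3,3]; w[z==0]=np.nan; return w
def masks(c,w):
    hsv=cv2.cvtColor(c["pixels"],cv2.COLOR_RGB2HSV);h,s,v=[hsv[...,i].astype(int) for i in range(3)]
    return dict(red=((h<6)|(h>174))&(s>150)&(v>60), brass=(h>12)&(h<28)&(s>150)&(v>40), hsv=hsv)
def comps(m,lo=6):
    n,l,st,ce=cv2.connectedComponentsWithStats(m.astype(np.uint8))
    return [(l==i,st[i],ce[i]) for i in range(1,n) if st[i,4]>=lo]
def rect(p):
    (c,s,a)=cv2.minAreaRect(p[:,:2].astype(np.float32)*1000); return np.round(c,1),np.round(s,1),round(a,1)
E
python3 - <<'E'
from h import *
for n in("scene","top"):
    c=pickle.load(open(n+"0.pkl","rb"));w=cloud(c);m=masks(c,w)
    ws=(w[...,0]>.2)&(w[...,0]<.95)&(abs(w[...,1])<.6)
    print(n,"bench z",np.nanmedian(w[ws][:,2]))
    for k in("red","brass"):
        for mm,st,ce in comps(m[k]&ws,5):
            p=w[mm];p=p[np.isfinite(p[:,2])]
            print(k,ce.round(),st[4],"mean",p.mean(0).round(4),"zmax",np.percentile(p[:,2],[2,50,98]).round(4),rect(p))
    # clusters by height
    for mm,st,ce in comps(ws&(w[...,2]>.03),30):
        p=w[mm];print("tall",ce.round(),st[4],p.mean(0).round(3),"z",p[:,2].max().round(4),rect(p), "top", p[p[:,2]>p[:,2].max()-.012].mean(0).round(3))
    dk=(m['hsv'][...,2]<75)&ws&(w[...,2]>.004)&(w[...,2]<.02)
    for mm,st,ce in comps(dk,1000):
        p=w[mm];print("plate",np.median(p[:,2]),rect(p))
E
```

```text
scene bench z 0.0009242570039996734
red [320. 213.] 850 mean [0.4478 0.0592 0.0144] zmax [0.0013 0.0147 0.0285] (array([445.7,  59.2]), array([88.6, 66.5]), 12.4)
red [254. 216.] 875 mean [ 0.4855 -0.0901  0.0164] zmax [0.0017 0.018  0.0213] (array([478.4, -90.6]), array([69.8, 88.1]), 78.6)
red [  9. 268.] 1504 mean [ 0.756  -0.5371  0.0441] zmax [0.0103 0.0504 0.0628] (array([ 759.2, -538.5]), array([197.6,  34.7]), 26.0)
red [284. 241.] 371 mean [ 0.5622 -0.0083  0.0202] zmax [0.0075 0.0215 0.0281] (array([559.,  -8.]), array([21.9, 78.1]), 1.0)
red [518. 385.] 1986 mean [0.8428 0.4336 0.0233] zmax [0.0028 0.0194 0.0723] (array([836.5, 437.5]), array([88. , 75.3]), 61.7)
brass [191. 199.] 69 mean [ 0.447  -0.2537  0.0105] zmax [-0.0002  0.0126  0.0179] (array([ 438.3, -257.2]), array([39., 18.]), 23.6)
brass [253. 264.] 82 mean [ 0.6339 -0.0647  0.0121] zmax [0.0007 0.0142 0.0194] (array([632.2, -64.9]), array([20.2, 17.1]), 10.2)
brass [338. 269.] 87 mean [0.6167 0.115  0.0115] zmax [-0.0001  0.013   0.0185] (array([614.7, 115.7]), array([19.2, 19.1]), 30.6)
brass [338. 361.] 326
[... 2733 characters left out ...]
-0.317  0.182] z 0.2282 (array([ 610.9, -305. ]), array([ 15.9, 125.1]), 51.3) top [ 0.633 -0.322  0.221]
tall [ 17. 202.] 171 [0.608 0.591 0.045] z 0.0572 (array([611.2, 588.9]), array([48.7, 22. ]), 0.7) top [0.609 0.592 0.05 ]
tall [145. 248.] 854 [0.504 0.273 0.082] z 0.1522 (array([505. , 272.5]), array([ 86.7, 115.5]), 33.8) top [0.504 0.272 0.146]
tall [550. 413.] 277 [ 0.249 -0.373  0.596] z 0.6146 (array([ 250.2, -377.9]), array([ 6.3, 52.3]), 24.7) top [ 0.246 -0.369  0.608]
tall [373. 414.] 613 [ 0.258 -0.132  0.696] z 0.7193 (array([ 256.3, -129.9]), array([12.7, 64.8]), 5.9) top [ 0.258 -0.138  0.711]
plate 0.011965803041316558 (array([527.7, 292.9]), array([199.1, 179.5]), 7.6)
```

```bash
python3 - <<'E'
from h import *
from station import r
s=r.sense();print(s["ee_rot"].round(3).tolist() if hasattr(s["ee_rot"],'round') else s["ee_rot"],s["tcp_pos"],s["gripper_width"])
for n in("scene","top"):
    c=pickle.load(open(n+"0.pkl","rb"));w=cloud(c);W=w.reshape(-1,3);W=W[np.isfinite(W[:,0])]
    b=W[(np.hypot(W[:,0]-.505,W[:,1]-.273)<.09)&(W[:,2]>.132)&(W[:,2]<.16)]
    l=cv2.fitLine(b[:,:2].astype(np.float32),cv2.DIST_L1,0,.01,.01).ravel();d=l[:2];t=(b[:,:2]-l[2:])@d
    print(n,"bar ang",np.degrees(np.arctan2(d[1],d[0])),"mid",l[2:]+d*(t.min()+t.max())/2,"len",np.ptp(t),"ztop",np.percentile(b[:,2],[50,90,98]),len(b))
    hk=W[(np.hypot(W[:,0]-.61,W[:,1]-.30)<.1)&(W[:,2]>.17)]
    a=hk[(hk[:,2]<.215)]
    l=cv2.fitLine(a[:,:2].astype(np.float32),cv2.DIST_L1,0,.01,.01).ravel();d=l[:2];t=(a[:,:2]-l[2:])@d
    print("arm ang",np.degrees(np.arctan2(d[1],d[0])),"ends",(l[2:]+d*t.min()).round(4),(l[2:]+d*t.max()).round(4),np.ptp(t),len(a))
    u=np.array([-.755,.656]);t=(hk[:,:2]-[.654,-.34])@u;q=(hk[:,:2]-[.654,-.34])@[-u[1],u[0]]
    for i in range(-3,13):
        k=(t>i*.01)&(t<=i*.01+.01)
        if k.sum():print(i*10,k.sum(),"lat",np.median(q[k]).round(4),"zmax",hk[k,2].max().round(4),end=" | ")
    ft=W[(np.hypot(W[:,0]-.654,W[:,1]+.34)<.09)&(W[:,2]>.007)&(W[:,2]<.016)]
    print("\nfoot",cv2.minEnclosingCircle(ft[:,:2].astype(np.float32)*1000))
    hsv=masks(c,w)["hsv"]
    for g in [(.447,-.2537),(.634,-.065),(.617,.115)]:
        k=(np.hypot(w[...,0]-g[0],w[...,1]-g[1])<.025)&(w[...,2]>.010)
        p=w[k];print("nut",p.mean(0).round(4),((p.max(0)+p.min(0))/2).round(4),len(p))
E
```

```text
[[-0.972, -0.234, -0.001], [-0.234, 0.972, 0.002], [0.0, 0.002, -1.0]] [ 0.146517   -0.60705719  0.22157786] 0.9973670321570659
scene bar ang -56.3499 mid [0.50641087 0.27493095] len 0.11455950008208654 ztop [0.14535477 0.14767227 0.14936474] 256Traceback (most recent call last):
  File "<stdin>", line 11, in <module>
cv2.error: OpenCV(4.12.0) /io/opencv/modules/imgproc/src/linefit.cpp:50: error: (-215:Assertion failed) count > 0 in function 'fitLine2D_wods'
```

```bash
python3 - <<'E'
from h import *
for n in("scene","top"):
    c=pickle.load(open(n+"0.pkl","rb"));w=cloud(c);W=w.reshape(-1,3);W=W[np.isfinite(W[:,0])]
    b=W[(np.hypot(W[:,0]-.505,W[:,1]-.273)<.09)&(W[:,2]>.137)&(W[:,2]<.16)]
    l=cv2.fitLine(b[:,:2].astype(np.float32),cv2.DIST_L1,0,.01,.01).ravel();d=l[:2];t=(b[:,:2]-l[2:])@d
    print(n,"bar ang",np.degrees(np.arctan2(d[1],d[0])),"mid",l[2:]+d*(t.min()+t.max())/2,"len",np.ptp(t),"ztop",np.percentile(b[:,2],[50,90,98]),len(b))
    hk=W[(np.hypot(W[:,0]-.61,W[:,1]+.30)<.1)&(W[:,2]>.17)]
    a=hk[(hk[:,2]<.21)]
    l=cv2.fitLine(a[:,:2].astype(np.float32),cv2.DIST_L1,0,.01,.01).ravel();d=l[:2];t=(a[:,:2]-l[2:])@d
    print("arm ang",np.degrees(np.arctan2(d[1],d[0])),"ends",(l[2:]+d*t.min()).round(4),(l[2:]+d*t.max()).round(4),np.ptp(t),len(a))
    u=np.array([-.755,.656]);t=(hk[:,:2]-[.654,-.34])@u;q=(hk[:,:2]-[.654,-.34])@[-u[1],u[0]]
    for i in range(-3,13):
        k=(t>i*.01)&(t<=i*.01+.01)
        if k.sum():print(i*10,k.sum(),"lat",np.median(q[k]).round(4),"zmax",hk[k,2].max().round(4),end=" | ")
    ft=W[(np.hypot(W[:,0]-.654,W[:,1]+.34)<.09)&(W[:,2]>.007)&(W[:,2]<.016)]
    print("\nfoot",cv2.minEnclosingCircle(ft[:,:2].astype(np.float32)*1000))
    for g in [(.447,-.2537),(.634,-.065),(.617,.115)]:
        k=(np.hypot(w[...,0]-g[0],w[...,1]-g[1])<.025)&(w[...,2]>.010)
        p=w[k];print("nut",p.mean(0).round(4),((p.max(0)+p.min(0))/2).round(4),len(p))
E
```

```text
scene bar ang -55.78849 mid [0.50612838 0.27475581] len 0.11464068737474689 ztop [0.14549921 0.14775817 0.1493867 ] 238
arm ang -38.591084 ends [ 0.5667 -0.2646] [ 0.6613 -0.34  ] 0.12098300241117421 351
-10 88 lat -0.0038 zmax 0.2223 | 0 122 lat -0.0059 zmax 0.2221 | 10 24 lat -0.0019 zmax 0.2195 | 20 20 lat -0.0018 zmax 0.2068 | 30 22 lat -0.0013 zmax 0.2052 | 40 20 lat -0.0013 zmax 0.2064 | 50 21 lat -0.0014 zmax 0.2045 | 60 22 lat -0.0019 zmax 0.2049 | 70 17 lat -0.002 zmax 0.2065 | 80 21 lat -0.001 zmax 0.2071 | 90 18 lat -0.0018 zmax 0.2057 | 100 25 lat -0.0016 zmax 0.2115 | 110 35 lat -0.0015 zmax 0.2268 | 120 1 lat -0.0001 zmax 0.2214 | 
foot ((652.787353515625, -337.47406005859375), 50.93968963623047)
nut [ 0.4462 -0.2533  0.0152] [ 0.4445 -0.2536  0.0147] 45
nut [ 0.6315 -0.0648  0.0159] [ 0.63   -0.0655  0.0156] 63
nut [0.6147 0.1152 0.0152] [0.613  0.115  0.0152] 70
top bar ang -56.4078 mid [0.50378928 0.2721666 ] len 0.11464445524925136 ztop [0.14566156 0.14893433 0.15011012] 255
arm ang -39.91142 ends [ 0.574  -0.2715] [ 0.6548 -0.3391] 0.10535336069278041 198
-10 20 lat -0.0006 zmax 0.2242 | 0 69 lat -0.0024 zmax 0.224 | 10 20 lat -0.0 zmax 0.2081 | 20 14 lat -0.0004 zmax 0.206 | 30 19 lat -0.0007 zmax 0.208 | 40 17 lat -0.0002 zmax 0.2105 | 50 18 lat -0.0004 zmax 0.2068 | 60 20 lat 0.0003 zmax 0.2083 | 70 15 lat -0.0004 zmax 0.2066 | 80 20 lat -0.0006 zmax 0.2063 | 90 14 lat 0.0004 zmax 0.2072 | 100 9 lat -0.001 zmax 0.2221 | 110 13 lat -0.0001 zmax 0.2282 | 
foot ((654.0203247070312, -337.2679138183594), 87.09291076660156)
nut [ 0.4467 -0.2562  0.0164] [ 0.4466 -0.257   0.0167] 53
nut [ 0.632  -0.0671  0.0161] [ 0.6325 -0.067   0.016 ] 49
nut [0.6149 0.114  0.0157] [0.6154 0.114  0.017 ] 51
```

```bash
cat > t.py <<'E'
# usage: t.py x y z psi [phi]  ->  tool-frame shift (m) and rotation vector (deg) from measured pose
import sys;from h import *;from station import r
def target(psi,phi=0):
    p=np.radians(psi);y=np.array([np.cos(p),np.sin(p),0]);z=np.array([0,0,-1.])
    return np.c_[np.cross(y,z),y,z]@R.from_euler("y",phi,degrees=True).as_matrix()
if __name__=="__main__":
    for g in " ".join(sys.argv[1:]).split(","):
        a=[float(v) for v in g.split()];s=r.sense();E=np.array(s["ee_rot"])
        d=E.T@(np.array(a[:3])-s["tcp_pos"]);rv=R.from_matrix(E.T@target(*a[3:])).as_rotvec(degrees=True)
        print(d.round(4),rv.round(2),"rows>=%.1f"%max(np.linalg.norm(d)/.05,np.linalg.norm(rv)/8.59))
    print(s["time_s"],np.round(s["joints"],1),round(s["gripper_width"],3))
E
python3 t.py .40 -.15 .25 160 , .52 .251 .22 213.8
```

```text
[-0.3536  0.3849 -0.0277] [ 1.000e-01  5.000e-02 -5.644e+01] rows>=10.5
[-0.5642  0.7466  0.0029] [ 8.0000e-02  1.0000e-01 -1.1024e+02] rows>=18.7
0.1 [-61.6  22.1   0.4  -0.  -68.4 -14.8] 0.997
```

```bash
python3 steer.py '[[1,-0.26,0.28,-0.04,0,0,-50],[1,-0.26,0.28,-0.04,0,0,-50],[1,-0.26,0.28,-0.04,0,0,-50],[1,-0.26,0.28,-0.04,0,0,-50],[1,-0.26,0.28,-0.04,0,0,-50],[1,-0.26,0.28,-0.04,0,0,-50],[1,-0.26,0.28,-0.04,0,0,-50],[1,-0.26,0.28,-0.04,0,0,-50]]'; python3 t.py .52 .251 .23 213.8
```

```text
time_s: 0.9
tcp_pos: [0.3343, -0.272, 0.2629]
ee_rot: [[-0.444, -0.896, 0.001], [-0.896, 0.444, 0.0], [-0.0, -0.001, -1.0]]
wrist_force: [0.1, -0.7, 0.9]
gripper_width: 1.0
gripper_force: 0.0
[-0.551   0.0656  0.0331] [-4.000e-02  1.000e-02 -6.013e+01] rows>=11.1
0.9 [-17.4   0.8 -20.9  -0.  -68.2  -8.9] 1.0
```

```bash
python3 steer.py '[[1,-0.37,0.04,0.02,0,0,-42],[1,-0.37,0.04,0.02,0,0,-42],[1,-0.37,0.04,0.02,0,0,-42],[1,-0.37,0.04,0.02,0,0,-42],[1,-0.37,0.04,0.02,0,0,-42],[1,-0.37,0.04,0.02,0,0,-42],[1,-0.37,0.04,0.02,0,0,-42],[1,-0.37,0.04,0.02,0,0,-42]]'; python3 t.py .52 .251 .20 213.8
```

```text
time_s: 1.7
tcp_pos: [0.4633, 0.0781, 0.2419]
ee_rot: [[0.272, -0.962, -0.0], [-0.962, -0.272, -0.0], [-0.0, 0.0, -1.0]]
wrist_force: [-0.3, 0.0, -0.4]
gripper_width: 0.999
gripper_force: 0.0
[-0.151  -0.1016  0.0418] [ 3.000e-02  1.000e-02 -1.804e+01] rows>=3.7
1.7 [ 29.4   5.9 -18.5  -0.  -65.6 -13.7] 0.999
```

```bash
python3 - <<'E'
from h import *
from station import r
c=r.capture("wrist");pickle.dump(c,open("w1.pkl","wb"));cv2.imwrite("pics/w1.png",c["pixels"][:,:,::-1])
T=c["world_from_camera"];E=r.sense();M=np.eye(4);M[:3,:3]=E["ee_rot"];M[:3,3]=E["tcp_pos"]
print((np.linalg.inv(M)@T).round(3).tolist(),c["K"].round(0).tolist())
E
```

```text
[[-0.003, 0.97, 0.244, 0.067], [1.0, 0.003, 0.0, 0.0], [-0.0, 0.244, -0.97, -0.162], [0.0, 0.0, 0.0, 1.0]] [[293.0, 0.0, 284.0], [0.0, 293.0, 210.0], [0.0, 0.0, 1.0]]
```

```bash
python3 steer.py '[[1,-0.151,-0.102,0.04,0,0,-18],[1,-0.151,-0.102,0.04,0,0,-18],[1,-0.151,-0.102,0.04,0,0,-18],[1,-0.151,-0.102,0.04,0,0,-18],[1,-0.151,-0.102,0.04,0,0,-18]]'; python3 t.py .52 .251 .125 213.8
python3 - <<'E'
from h import *
from station import r
c=r.capture("wrist");cv2.imwrite("pics/w2.png",c["pixels"][:,:,::-1]);w=cloud(c);W=w.reshape(-1,3);W=W[np.isfinite(W[:,0])]
b=W[(np.hypot(W[:,0]-.505,W[:,1]-.273)<.09)&(W[:,2]>.137)&(W[:,2]<.16)]
l=cv2.fitLine(b[:,:2].astype(np.float32),cv2.DIST_L1,0,.01,.01).ravel();d=l[:2];t=(b[:,:2]-l[2:])@d
print("bar ang",np.degrees(np.arctan2(d[1],d[0])),"mid",l[2:]+d*(t.min()+t.max())/2,"len",np.ptp(t),"ztop",np.percentile(b[:,2],[50,90,98]),len(b),"lat of .505,.2735",(np.array([.505,.2735])-l[2:])@[-d[1],d[0]])
E
```

```text
time_s: 2.25
tcp_pos: [0.5206, 0.2506, 0.1998]
ee_rot: [[0.556, -0.831, -0.003], [-0.831, -0.556, -0.002], [0.0, 0.003, -1.0]]
wrist_force: [-0.1, -0.8, -0.1]
gripper_width: 0.998
gripper_force: 0.0
[-0.0007 -0.      0.0748] [ 0.18 -0.   -0.05] rows>=1.5
2.25 [ 41.8  18.5  -8.2  -0.  -63.4  -8. ] 0.998
bar ang -55.062084 mid [0.50857908 0.2680518 ] len 0.10334294069860038 ztop [0.14555806 0.14681561 0.14739145] 1191 lat of .505,.2735 0.00018609110476849506
```

```bash
python3 steer.py '[[1,0,0,0.04,0,0,0],[1,0,0,0.074,0,0,0],[1,0,0,0.074,0,0,0],[0,0,0,0.074,0,0,0],[0,0,0,0.074,0,0,0],[0,0,0,0.074,0,0,0],[0,0,0,0.074,0,0,0],[0,0,0,0.074,0,0,0]]'; python3 steer.py '[[0,0,0,0,0,0,0],[0,0,0,0,0,0,0],[0,0,0,-0.03,0,0,0],[0,0,0,-0.06,0,0,0],[0,0,0,-0.09,0,0,0],[0,0,0,-0.13,0,0,0],[0,0,0,-0.13,0,0,0]]'; python3 t.py .45 .03 .27 180 , .579 -.307 .27 139
```

```text
time_s: 3.1
tcp_pos: [0.5206, 0.2478, 0.1295]
ee_rot: [[0.553, -0.833, 0.001], [-0.833, -0.553, 0.001], [-0.0, -0.002, -1.0]]
wrist_force: [0.2, -0.8, 0.1]
gripper_width: 0.631
gripper_force: 0.0
time_s: 3.8
tcp_pos: [0.5231, 0.2491, 0.2651]
ee_rot: [[0.554, -0.833, 0.011], [-0.833, -0.554, 0.006], [0.001, -0.013, -1.0]]
wrist_force: [0.6, -0.4, -0.1]
gripper_width: 0.032
gripper_force: 0.0
[ 0.1419  0.1821 -0.007 ] [-0.72  0.16 33.62] rows>=4.6
[ 0.494   0.2613 -0.0077] [-0.65  0.43 74.62] rows>=11.2
3.8 [ 41.6  15.7  -2.8   0.2 -70.9  -8. ] 0.032
```

```bash
python3 steer.py '[[1,0,0,0,0,0,0],[1,0,0,0,0,0,0],[1,0,0,0,0,0,0],[1,0,0,0,0,0,0],[1,0,0,0,0,0,0],[1,0,0,0,0,0,0],[1,0,0,0,0,0,0],[1,0,0,0,0,0,0]]' | grep width; python3 - <<'E'
from h import *
from station import r
for n,z0,z1 in (("wrist",.137,.16),("top",.137,.16)):
    c=r.capture(n);cv2.imwrite("pics/w3%s.png"%n,c["pixels"][:,:,::-1]);w=cloud(c);W=w.reshape(-1,3);W=W[np.isfinite(W[:,0])]
    b=W[(np.hypot(W[:,0]-.505,W[:,1]-.273)<.09)&(W[:,2]>z0)&(W[:,2]<z1)]
    l=cv2.fitLine(b[:,:2].astype(np.float32),cv2.DIST_L1,0,.01,.01).ravel();d=l[:2];t=(b[:,:2]-l[2:])@d
    print("bar ang",np.degrees(np.arctan2(d[1],d[0])),"mid",l[2:]+d*(t.min()+t.max())/2,"len",np.ptp(t),"ztop",np.percentile(b[:,2],[50,90,98]),len(b),"lat of .505,.2735",(np.array([.505,.2735])-l[2:])@[-d[1],d[0]])
E
```

```text
gripper_width: 0.675
bar ang -56.544662 mid [0.50557968 0.27296643] len 0.11450004118278384 ztop [0.14557791 0.14680278 0.14736766] 834 lat of .505,.2735 -0.00018948154628938517
bar ang -57.012352 mid [0.50360233 0.27184824] len 0.11519075717566711 ztop [0.14544279 0.14759577 0.15064716] 48 lat of .505,.2735 0.002071663245790249
```

View pics/w3wrist.png

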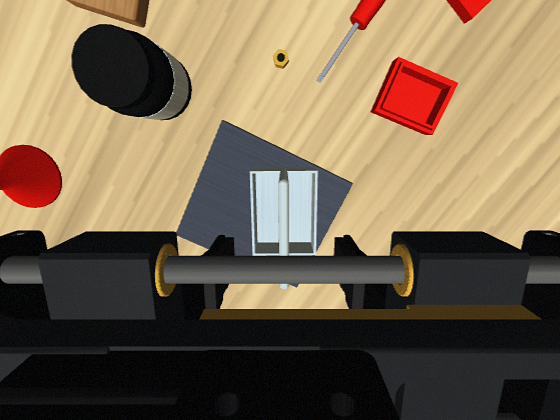

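The basket is still upright with its bar at column 285, centred between the fingers; I lifted before they had finished closing. I'll go down again and wait longer this time.

```bash
python3 t.py .5206 .2505 .125 213.5; python3 steer.py '[[0.7,-0.001,0.0,0.04,0,0,0],[0.7,-0.001,0,0.08,0,0,0],[0.7,-0.001,0,0.12,0,0,0],[0.6,-0.001,0,0.141,0.4,0,0],[0,-0.001,0,0.141,0.4,0,0],[0,-0.001,0,0.141,0.4,0,0],[0,-0.001,0,0.141,0.4,0,0],[0,-0.001,0,0.141,0.4,0,0]]';python3 steer.py '[[0,0,0,0,0,0,0],[0,0,0,0,0,0,0],[0,0,0,0,0,0,0],[0,0,0,0,0,0,0],[0,0,0,0,0,0,0],[0,0,0,0,0,0,0]]'
```

```text
[-0.0022 -0.0018  0.1336] [-0.01  0.    0.07] rows>=2.7
4.7 [ 41.6  16.   -3.2  -0.  -70.8  -8. ] 0.766
time_s: 5.5
tcp_pos: [0.5207, 0.2492, 0.1194]
ee_rot: [[0.553, -0.833, 0.009], [-0.833, -0.553, 0.006], [-0.0, -0.011, -1.0]]
wrist_force: [-0.1, 0.5, -0.3]
gripper_width: 0.327
gripper_force: 0.0
time_s: 6.1
tcp_pos: [0.5203, 0.2487, 0.1181]
ee_rot: [[0.553, -0.833, 0.007], [-0.833, -0.553, 0.005], [0.0, -0.008, -1.0]]
wrist_force: [0.2, -0.3, 1.9]
gripper_width: 0.095
gripper_force: 29.6
```

```bash
python3 steer.py '[[0,0,0,-0.03,0,0,0],[0,0,0,-0.07,0,0,0],[0,0,0,-0.11,0,0,0],[0,0,0,-0.13,0,0,0],[0,0,0,-0.13,0,0,0]]'; python3 t.py .47 .05 .25 180 , .483 -.229 .235 139
```

```text
time_s: 6.6
tcp_pos: [0.5199, 0.2486, 0.2506]
ee_rot: [[0.553, -0.833, 0.01], [-0.833, -0.553, 0.008], [-0.0, -0.013, -1.0]]
wrist_force: [-0.3, 0.7, -2.0]
gripper_width: 0.097
gripper_force: 29.9
[ 0.1379  0.1514 -0.0014] [-0.71  0.24 33.57] rows>=4.1
[0.3775 0.2951 0.0116] [-0.61  0.5  74.57] rows>=9.6
6.6 [ 41.7  15.9  -4.6   0.1 -68.8  -8.2] 0.097
```

```bash
python3 steer.py '[[0,0.03,0.03,0,-0.1,0,7],[0,0.06,0.06,0,-0.2,0,14],[0,0.1,0.1,0,-0.4,0,22],[0,0.138,0.14,0,-0.6,0.2,30],[0,0.17,0.17,0,-0.7,0.2,37],[0,0.2,0.19,0,-0.7,0.2,43],[0,0.2,0.19,0,-0.7,0.2,43]]'; python3 t.py .483 -.229 .235 139
```

```text
time_s: 7.3
tcp_pos: [0.4687, -0.0277, 0.2441]
ee_rot: [[-0.171, -0.985, -0.011], [-0.985, 0.171, -0.003], [0.005, 0.01, -1.0]]
wrist_force: [0.5, 0.3, -0.6]
gripper_width: 0.092
gripper_force: 29.8
[ 0.1958 -0.0487  0.0095] [ 0.48 -0.43 31.13] rows>=4.0
7.3 [ 16.5   6.1 -18.   -0.  -66.6 -26.4] 0.092
```

```bash
python3 steer.py '[[0,0.04,-0.01,0,0.1,-0.1,7],[0,0.08,-0.02,0,0.2,-0.2,14],[0,0.12,-0.03,0.005,0.3,-0.3,21],[0,0.16,-0.04,0.009,0.4,-0.4,28],[0,0.196,-0.049,0.009,0.5,-0.4,31],[0,0.196,-0.049,0.009,0.5,-0.4,31],[0,0.196,-0.049,0.009,0.5,-0.4,31]]'; python3 t.py .578 -.311 .22 139
python3 - <<'E'
from h import *
from station import r
for n in("scene","top"):
    c=r.capture(n);cv2.imwrite(f"pics/{n}1.png",c["pixels"][:,:,::-1]);w=cloud(c);W=w.reshape(-1,3);W=W[np.isfinite(W[:,0])]
    o=np.array([.653,-.338]);u=np.array([-.755,.656]);v=np.array([-.656,-.755])
    P=np.c_[(W[:,:2]-o)@u,(W[:,:2]-o)@v,W[:,2]]
    b=P[(abs(P[:,0]-.2)<.05)&(abs(P[:,1])<.058)&(P[:,2]>.248)&(P[:,2]<.275)]
    print(n,len(b),"bar: d",np.median(b[:,0]),"lat range",b[:,1].min(),b[:,1].max(),"z",np.percentile(b[:,2],[50,95]))
    a=P[(P[:,0]>.03)&(P[:,0]<.095)&(abs(P[:,1])<.015)&(P[:,2]>.19)&(P[:,2]<.21)];print("arm lat",np.median(a[:,1]),len(a))
E
```

```text
time_s: 8.0
tcp_pos: [0.4864, -0.2252, 0.2352]
ee_rot: [[-0.65, -0.76, 0.001], [-0.76, 0.65, 0.002], [-0.003, 0.001, -1.0]]
wrist_force: [0.4, 0.3, -2.0]
gripper_width: 0.098
gripper_force: 29.9
[ 0.0058 -0.1254  0.0151] [0.03 0.15 0.48] rows>=2.5
8.0 [ -7.6  12.8 -10.8  -0.2 -66.3 -32.9] 0.098
scene 284 bar: d 0.19911203003777067 lat range -0.05788463360597607 0.03596947273045008 z [0.26266895 0.27248342]
arm lat -0.0005388767848133649 130
  return _methods._mean(a, axis=axis, dtype=dtype,
  ret = ret.dtype.type(ret / rcount)
Traceback (most recent call last):
ValueError: zero-size array to reduction operation minimum which has no identity
```

View pics/scene1.png

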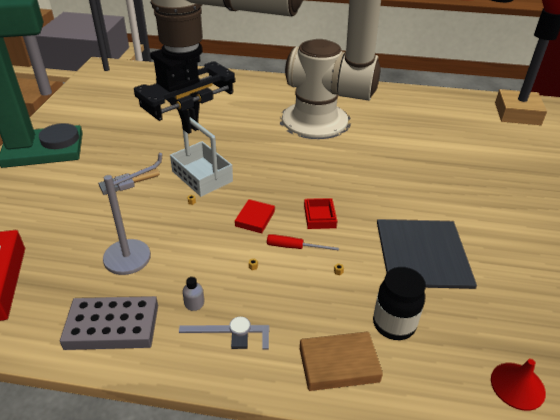

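The basket hangs level in the gripper at about (200,165), with the open side of its handle facing the hook tip at (160,158). I'll slide it along the arm and lower it.

```bash
python3 steer.py '[[0,0.003,-0.03,0.01,0,0.15,0.5],[0,0.006,-0.06,0.01,0,0.15,0.5],[0,0.006,-0.09,0.01,0,0.15,0.5],[0,0.006,-0.125,0.01,0,0.15,0.5],[0,0.006,-0.125,0.01,0,0.15,0.5],[0,0.006,-0.125,0.02,0,0.15,0.5],[0,0.006,-0.125,0.03,0,0.15,0.5],[0,0.006,-0.125,0.038,0,0.15,0.5]]'; python3 steer.py '[[0,0,0,0.004,0,0,0],[0,0,0,0.008,0,0,0],[0,0,0,0.01,0,0,0],[0,0,0,0.012,0,0,0]]'
```

```text
time_s: 8.9
tcp_pos: [0.5779, -0.3094, 0.1988]
ee_rot: [[-0.654, -0.756, 0.002], [-0.756, 0.654, -0.0], [-0.001, -0.002, -1.0]]
wrist_force: [-0.2, -0.8, -2.4]
gripper_width: 0.093
gripper_force: 29.9
time_s: 9.3
tcp_pos: [0.579, -0.3108, 0.1882]
ee_rot: [[-0.655, -0.756, 0.004], [-0.756, 0.655, -0.002], [-0.002, -0.004, -1.0]]
wrist_force: [0.6, -0.3, -1.2]
gripper_width: 0.092
gripper_force: 29.9
```

```bash
python3 steer.py '[[0,0,0,0.002,0,0,0],[0,0,0,0.003,0,0,0],[0,0,0,0.004,0,0,0]]' | grep -E 'tcp|wrist';  python3 - <<'E'
from h import *
from station import r
c=r.capture("scene");cv2.imwrite("pics/s2.png",cv2.resize(c["pixels"][80:300,50:310,::-1],None,fx=3,fy=2.7))
E
```

```text
tcp_pos: [0.5791, -0.311, 0.1846]
wrist_force: [-1.5, 0.9, 1.7]
```

View pics/s2.png

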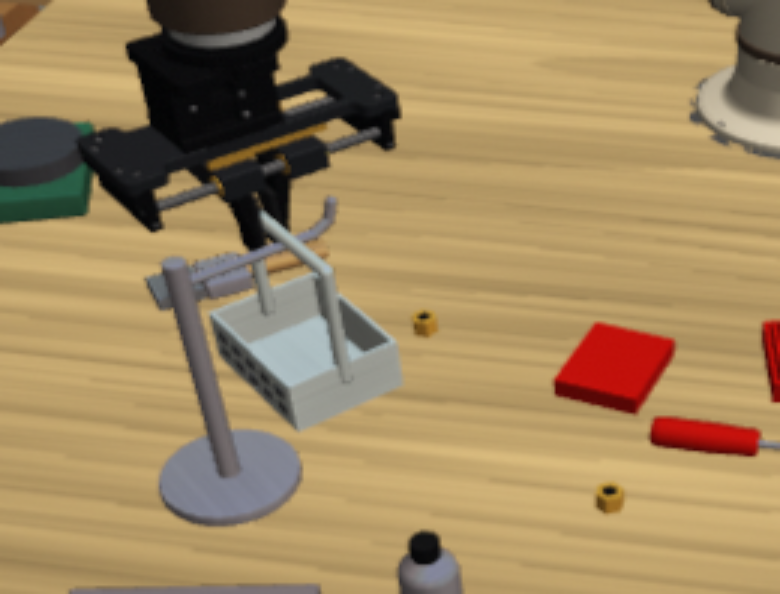

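The handle bar at about (290,240) in the crop lies across the hook arm, and the wrist force has changed sign, so the arm is carrying the basket. I'll release.

```bash
python3 steer.py '[[0.2,0,0,0,0,0,0],[0.3,0,0,0,0,0,0],[0.4,0,0,0,0,0,0],[0.5,0,0,0,0,0,0],[0.5,0,0,0,0,0,0],[0.5,0,0,0,0,0,0],[0.5,0,0,0,0,0,0]]'; python3 steer.py '[[0.5,0,0,-0.02,0,0,0],[0.5,0,0,-0.06,0,0,0],[0.5,0,0,-0.1,0,0,0],[0.5,0,0,-0.12,0,0,0]]'; python3 - <<'E'
from h import *
from station import r
c=r.capture("scene");cv2.imwrite("pics/s3.png",c["pixels"][:,:,::-1]);pickle.dump(c,open("s3.pkl","wb"));w=cloud(c)
for g in [(.447,-.254),(.633,-.066),(.615,.1145)]:
    k=(np.hypot(w[...,0]-g[0],w[...,1]-g[1])<.04)&(w[...,2]>.010)&(w[...,2]<.03)
    p=w[k];print("nut",p.mean(0).round(4),len(p))
o=np.array([.653,-.338]);u=np.array([-.755,.656]);v=np.array([-.656,-.755]);W=w.reshape(-1,3);W=W[np.isfinite(W[:,0])]
P=np.c_[(W[:,:2]-o)@u,(W[:,:2]-o)@v,W[:,2]]
b=P[(abs(P[:,0]-.075)<.05)&(abs(P[:,1])<.06)&(P[:,2]>.206)&(P[:,2]<.225)&(abs(P[:,1])>.01)]
print("bar d",np.median(b[:,0]),b[:,1].min(),b[:,1].max(),np.median(b[:,2]))
q=P[(abs(P[:,0]-.075)<.06)&(abs(P[:,1])<.07)&(P[:,2]>.05)&(P[:,2]<.14)];print("basket lowest/hi",q[:,2].min(),np.percentile(q[:,2],[1,99]),"d",q[:,0].min(),q[:,0].max())
E
python3 t.py .447 -.2555 .15 139
```

```text
time_s: 10.35
tcp_pos: [0.579, -0.3108, 0.184]
ee_rot: [[-0.655, -0.755, 0.004], [-0.755, 0.655, -0.001], [-0.002, -0.004, -1.0]]
wrist_force: [0.2, 0.7, -0.7]
gripper_width: 0.496
gripper_force: 0.0
time_s: 10.75
tcp_pos: [0.5795, -0.3114, 0.3087]
ee_rot: [[-0.655, -0.756, 0.01], [-0.756, 0.655, -0.004], [-0.003, -0.01, -1.0]]
wrist_force: [-0.0, -0.0, 0.7]
gripper_width: 0.505
gripper_force: 0.0
nut [ 0.4457 -0.2535  0.015 ] 45
nut [ 0.6317 -0.065   0.0155] 67
nut [0.6143 0.115  0.0155] 66
bar d 0.07387410707370565 -0.0593504084033098 0.05195154146459949 0.21250889212551755
basket lowest/hi 0.07586362247867251 [0.07865766 0.13453101] d 0.03238886748174821 0.1198444909800083
[0.0453 0.14   0.1591] [-0.85  0.24  0.09] rows>=4.3
10.8 [-14.1  22.6  13.8   0.2 -80.3 -26.8] 0.503
```

```bash
python3 steer.py '[[0.5,0.01,0.04,0,0,0,-8],[0.5,0.02,0.08,0,0,0,-16],[0.5,0.03,0.12,0.0,0,0,-24],[0.5,0.045,0.14,0.04,0,0,-32],[0.5,0.045,0.14,0.08,-0.4,0.1,-40],[0.5,0.045,0.14,0.12,-0.6,0.2,-48],[0.5,0.045,0.14,0.16,-0.8,0.2,-56],[0.5,0.045,0.14,0.16,-0.8,0.2,-61]]'
cat > nut.py <<'E'
import sys;from h import *;from station import r
g=np.array([float(sys.argv[1]),float(sys.argv[2])]);n=sys.argv[3]
c=r.capture("wrist");cv2.imwrite(f"pics/{n}.png",c["pixels"][:,:,::-1]);w=cloud(c)
k=(np.hypot(w[...,0]-g[0],w[...,1]-g[1])<.05)&(w[...,2]>.0125)&(w[...,2]<.022)
best=max(comps(k,30),key=lambda q:q[1][4]);p=w[best[0]][:,:2]*1000
h=cv2.convexHull(p.astype(np.float32)).reshape(-1,2)
W=[(np.ptp(h@[np.cos(a),np.sin(a)])+np.ptp(h@[np.cos(a+np.pi/3),np.sin(a+np.pi/3)])+np.ptp(h@[np.cos(a+2*np.pi/3),np.sin(a+2*np.pi/3)]))/3 for a in np.radians(range(60))]
i=int(np.argmin(W));print(best[1],"n",len(p),"centre",((h.max(0)+h.min(0))/2).round(1),p.mean(0).round(1),"flat normal ang mod 60:",i,"width",round(min(W),1),"max",round(max(W),1),"z",np.nanmedian(w[best[0]][:,2]).round(4))
x,y=[int(v) for v in best[2]];cv2.imwrite(f"pics/{n}c.png",cv2.resize(c["pixels"][max(0,y-50):y+50,max(0,x-50):x+50,::-1],(400,400)))
E
python3 nut.py .447 -.2545 n1; python3 t.py .447 -.2555 .003 200
```

```text
time_s: 11.6
tcp_pos: [0.4397, -0.2517, 0.1378]
ee_rot: [[0.346, -0.938, -0.021], [-0.938, -0.346, 0.002], [-0.009, 0.019, -1.0]]
wrist_force: [-0.5, -0.6, -0.1]
gripper_width: 0.499
gripper_force: 0.0
[268 189  21  19 290] n 290 centre [ 446.2 -256.3] [ 446.4 -256.5] flat normal ang mod 60: 57 width 18.1 max 20.0 z 0.0156
[ 0.0054 -0.0061  0.1372] [0.9 0.3 0.4] rows>=2.7
11.65 [-11.3  15.8 -22.    0.3 -53.2  31.6] 0.504
```

```bash
python3 steer.py '[[0.5,0.005,-0.006,0.03,0.4,0,-9],[0.5,0.005,-0.006,0.06,0.9,0.2,-18],[0.5,0.005,-0.006,0.09,0.9,0.3,-27],[0.5,0.005,-0.006,0.09,0.9,0.3,-37],[0.5,0.005,-0.006,0.09,0.9,0.3,-37],[0.5,0.005,-0.006,0.09,0.9,0.3,-37]]' | grep tcp; python3 t.py .4463 -.2564 .003 237
```

```text
tcp_pos: [0.451, -0.2562, 0.0537]
[-0.004   0.0031  0.0507] [-0.35 -0.22 -0.01] rows>=1.0
12.25 [-11.8  22.8 -26.7  -0.4 -40.2  69.1] 0.502
```

```bash
python3 steer.py '[[0.5,0,0,0,0,0,0],[0.5,0,0,0,0,0,0]]' | grep tcp; python3 t.py .4463 -.2564 .003 237
```

```text
tcp_pos: [0.4507, -0.256, 0.0538]
[-0.0037  0.003   0.0508] [-0.36 -0.22 -0.  ] rows>=1.0
12.45 [-11.8  22.8 -26.7  -0.4 -40.2  69.1] 0.499
```

```bash
python3 steer.py '[[0.5,-0.004,0.003,0.03,-0.3,-0.2,0],[0.5,-0.004,0.003,0.051,-0.36,-0.2,0],[0.4,-0.004,0.003,0.051,-0.36,-0.2,0],[0,-0.004,0.003,0.051,-0.36,-0.2,0],[0,-0.004,0.003,0.051,-0.36,-0.2,0],[0,-0.004,0.003,0.051,-0.36,-0.2,0],[0,-0.004,0.003,0.051,-0.36,-0.2,0],[0,-0.004,0.003,0.051,-0.36,-0.2,0]]'; python3 steer.py '[[0,0,0,0,0,0,0],[0,0,0,-0.04,0,0,0],[0,0,0,-0.08,0,0,0],[0,0,0,-0.1,0,0,0],[0,0,0,-0.1,0,0,0]]'; python3 t.py .458 .040 .10 215
```

```text
time_s: 13.25
tcp_pos: [0.4458, -0.2562, 0.0027]
ee_rot: [[0.839, -0.544, -0.0], [-0.544, -0.839, -0.0], [-0.0, 0.0, -1.0]]
wrist_force: [-0.8, 0.2, 2.0]
gripper_width: 0.199
gripper_force: 30.0
time_s: 13.75
tcp_pos: [0.4479, -0.2567, 0.1056]
ee_rot: [[0.84, -0.543, 0.006], [-0.543, -0.84, -0.002], [0.007, -0.002, -1.0]]
wrist_force: [0.3, 0.1, -1.0]
gripper_width: 0.197
gripper_force: 30.0
[-0.1528 -0.2546  0.005 ] [-0.18 -0.35 22.09] rows>=5.9
13.75 [-11.8  18.3 -24.2   0.1 -47.1  68.8] 0.197
```

```bash
python3 steer.py '[[0,-0.025,-0.04,0,0,0,6],[0,-0.05,-0.08,0,0,0,12],[0,-0.075,-0.12,-0.01,0,0,18],[0,-0.1,-0.16,-0.03,-0.1,-0.2,26],[0,-0.125,-0.2,-0.05,-0.2,-0.3,34],[0,-0.15,-0.24,-0.05,-0.2,-0.35,42],[0,-0.175,-0.25,-0.05,-0.2,-0.35,44],[0,-0.175,-0.25,-0.05,-0.2,-0.35,44]]' | grep tcp; cat > base.py <<'E'
import sys;from h import *;from station import r
# rectangle fits of red parts near a guess, wrist camera
g=np.array([float(sys.argv[1]),float(sys.argv[2])]);c=r.capture("wrist");cv2.imwrite(f"pics/{sys.argv[3]}.png",c["pixels"][:,:,::-1]);w=cloud(c);m=masks(c,w)["red"]
m&=np.hypot(w[...,0]-g[0],w[...,1]-g[1])<.075
for lo,hi in((.0,.05),(.014,.0185),(.0185,.0235),(.0245,.03),(-.002,.008)):
    k=m&(w[...,2]>lo)&(w[...,2]<hi)
    if k.sum()>50:
        p=w[k];print((lo,hi),len(p),rect(p),"z",np.median(p[:,2]).round(4), "pix", [int(v) for v in (np.argwhere(k).min(0).tolist()+np.argwhere(k).max(0).tolist())])
E
python3 base.py .4455 .058 b1; python3 t.py .4303 .0434 .032 192.5
```

```text
tcp_pos: [0.4333, 0.0521, 0.1516]
(0.0, 0.05) 5227 (array([443.8,  57.8]), array([86. , 68.6]), 12.4) z 0.0049 pix [170, 230, 237, 313]
(0.014, 0.0185) 227 (array([445.5,  54.7]), array([78.8, 63.6]), 10.6) z 0.0165 pix [172, 234, 233, 312]
(0.0185, 0.0235) 1199 (array([445. ,  58.1]), array([83.6, 68.6]), 12.4) z 0.0214 pix [172, 230, 237, 313]
(0.0245, 0.03) 774 (array([445.2,  58. ]), array([72.7, 57.2]), 12.3) z 0.0265 pix [179, 234, 234, 307]
(-0.002, 0.008) 2748 (array([444.2,  53.5]), array([85.2, 60.3]), 12.8) z 0.0036 pix [170, 233, 226, 313]
[0.0067 0.0039 0.1195] [0.46 0.26 0.83] rows>=2.4
14.6 [ 27.8   8.  -30.2  -0.5 -52.1 -14.2] 0.204
```

```bash
python3 steer.py '[[0,0.006,0.004,0.04,0.4,0.2,0.8],[0,0.006,0.004,0.08,0.4,0.2,0.8],[0,0.006,0.004,0.1,0.4,0.2,0.8],[0,0.006,0.004,0.1,0.4,0.2,0.8]]' | grep tcp; python3 t.py .4299 .0435 .031 192.4
```

```text
tcp_pos: [0.4288, 0.0401, 0.0491]
[-0.0031 -0.0019  0.0181] [ 0.47 -0.06 -0.25] rows>=0.4
15.0 [ 27.1  16.6 -38.5  -0.1 -35.3 -14.8] 0.203
```

Next I'll drop nut 1, then measure the other nuts again on the way to nut 2.

```bash
python3 steer.py '[[0,-0.003,-0.002,0.018,0,0,0],[0,-0.003,-0.002,0.018,0,0,0],[0.4,-0.003,-0.002,0.018,0,0,0],[0.4,-0.003,-0.002,0.018,0,0,0],[0.4,-0.003,-0.002,0.018,0,0,0],[0.5,-0.003,-0.002,-0.04,0,0,0],[0.5,-0.003,-0.002,-0.08,0,0,0],[0.5,-0.003,-0.002,-0.08,0,0,0]]'; python3 t.py .6325 -.066 .15 170
```

```text
time_s: 15.8
tcp_pos: [0.4374, 0.0473, 0.139]
ee_rot: [[0.214, -0.977, 0.015], [-0.977, -0.214, 0.006], [-0.003, -0.016, -1.0]]
wrist_force: [1.2, 0.2, -0.3]
gripper_width: 0.488
gripper_force: 0.0
[ 0.1525 -0.1665 -0.0088] [-0.86  0.35 22.37] rows>=4.5
15.8 [ 27.5   8.5 -32.    0.1 -48.6 -15.2] 0.488
```

```bash
python3 steer.py '[[0.5,0.03,-0.035,0,0,0,5],[0.5,0.07,-0.07,0,0,0,10],[0.5,0.1,-0.1,0,-0.4,0.1,15],[0.5,0.13,-0.14,0,-0.8,0.3,20],[0.5,0.152,-0.166,0,-0.8,0.3,22],[0.5,0.152,-0.166,0,-0.8,0.3,22],[0.5,0.152,-0.166,0,-0.8,0.3,22]]' | grep tcp; python3 nut.py .632 -.066 n2; python3 t.py .632 -.066 .05 180 ; python3 - <<'E'
import pickle
from h import *
from station import r
c=r.capture("top");w=cloud(c)
b=np.array([.4451,.0581]);e=np.array([np.cos(np.radians(12.4)),np.sin(np.radians(12.4))])
hs=masks(c,w)["hsv"];k=(np.hypot(w[...,0]-b[0],w[...,1]-b[1])<.04)&(hs[...,0]>10)&(hs[...,0]<35)&(hs[...,1]>90)
p=w[k][:,:2]-b;print("nut in base xy",(p@e).mean(),(p@[-e[1],e[0]]).mean(),len(p))
E
```

```text
tcp_pos: [0.6269, -0.068, 0.1317]
[268 200  21  19 298] n 298 centre [632.1 -67.2] [632.2 -67.3] flat normal ang mod 60: 24 width 18.1 max 20.0 z 0.0156
[-0.003  -0.0064  0.082 ] [ 0.81 -0.31 -9.74] rows>=1.6
16.55 [  8.6  27.1  -5.2   0.1 -58.6 -18.4] 0.504
nut in base xy -0.01520651304329661 -0.022405172665686368 13
```

```bash
python3 steer.py '[[0.5,-0.003,-0.003,0.03,0.4,-0.1,-8],[0.5,-0.003,-0.006,0.06,0.8,-0.3,-16],[0.5,-0.003,-0.006,0.08,0.8,-0.3,-24],[0.5,-0.003,-0.006,0.08,0.8,-0.3,-32],[0.5,-0.003,-0.006,0.08,0.8,-0.3,-34],[0.5,-0.003,-0.006,0.08,0.8,-0.3,-34]]' | grep tcp; python3 t.py .6322 -.0672 .003 204
```

```text
tcp_pos: [0.6319, -0.0651, 0.0529]
[0.0021 0.0006 0.0499] [-0.05  0.13  0.35] rows>=1.0
17.2 [  8.6  32.   -9.5  -0.2 -48.4  15.9] 0.503
```

```bash
python3 steer.py '[[0.5,0.002,0.001,0.03,0,0,0],[0.5,0.002,0.001,0.05,0,0,0],[0.4,0.002,0.001,0.05,0,0,0],[0,0.002,0.001,0.05,0,0,0],[0,0.002,0.001,0.05,0,0,0],[0,0.002,0.001,0.05,0,0,0],[0,0.002,0.001,0.05,0,0,0],[0,0.002,0.001,0.05,0,0,0]]'; python3 steer.py '[[0,0,0,0,0,0,0],[0,0,0,-0.04,0,0,0],[0,0,0,-0.08,0,0,0],[0,0,0,-0.08,0,0,0],[0,0,0,-0.08,0,0,0]]'; python3 t.py .4651 .0512 .08 192.4
```

```text
time_s: 18.0
tcp_pos: [0.6326, -0.068, 0.0028]
ee_rot: [[0.411, -0.912, 0.0], [-0.912, -0.411, 0.003], [-0.002, -0.001, -1.0]]
wrist_force: [-2.2, 1.7, 3.5]
gripper_width: 0.202
gripper_force: 30.0
time_s: 18.5
tcp_pos: [0.6331, -0.0683, 0.0832]
ee_rot: [[0.411, -0.912, 0.002], [-0.912, -0.411, 0.003], [-0.002, -0.003, -1.0]]
wrist_force: [-0.9, 0.2, -0.7]
gripper_width: 0.202
gripper_force: 30.0
[-0.1779  0.1042  0.0032] [-0.18  0.13 11.84] rows>=4.1
18.5 [  8.3  30.1  -7.8  -0.2 -51.9  16.1] 0.202
```

```bash
python3 steer.py '[[0,-0.04,0.025,0,0,0,3],[0,-0.08,0.05,0,0,0,6],[0,-0.12,0.075,0,0,0,9],[0,-0.16,0.1,0.003,-0.2,0.1,12],[0,-0.178,0.104,0.003,-0.2,0.1,12],[0,-0.178,0.104,0.02,-0.2,0.1,12],[0,-0.178,0.104,0.03,-0.2,0.1,12],[0,-0.178,0.104,0.03,-0.2,0.1,12]]' | grep tcp; python3 t.py .4651 .0513 .031 192.4
```

```text
tcp_pos: [0.463, 0.0505, 0.0504]
[-0.0004 -0.0024  0.0193] [ 0.49 -0.04 -0.17] rows>=0.4
19.3 [ 26.2  19.3 -33.7  -0.1 -37.5 -13.9] 0.203
```

```bash
python3 steer.py '[[0,0,-0.002,0.019,0.3,0,0],[0,0,-0.002,0.019,0.3,0,0],[0.4,0,-0.002,0.019,0.3,0,0],[0.4,0,-0.002,0.019,0.3,0,0],[0.4,0,-0.002,0.019,0.3,0,0],[0.5,0,-0.002,-0.04,0.3,0,0],[0.5,0,-0.002,-0.08,0.3,0,0],[0.5,0,-0.002,-0.08,0.3,0,0]]'|grep -E 'tcp|width'; python3 t.py .6148 .1146 .13 200
```

```text
tcp_pos: [0.4716, 0.0533, 0.1396]
gripper_width: 0.49
[-0.0291 -0.1528  0.0124] [-1.02  0.05 -7.63] rows>=3.1
20.1 [ 26.2  11.8 -27.7   0.2 -49.5 -14. ] 0.49
```

```bash
python3 steer.py '[[0.5,-0.01,-0.04,0,0,0,-2],[0.5,-0.02,-0.08,0,-0.4,0,-4],[0.5,-0.025,-0.12,0.005,-0.8,0,-7],[0.5,-0.029,-0.153,0.01,-1,0,-7],[0.5,-0.029,-0.153,0.01,-1,0,-7],[0.5,-0.029,-0.153,0.01,-1,0,-7]]' | grep tcp; python3 nut.py .6148 .1146 n3; python3 t.py .6148 .1146 .05 200
```

```text
tcp_pos: [0.6098, 0.1125, 0.1221]
[266 199  22  20 326] n 326 centre [615.4 114.1] [615.5 113.8] flat normal ang mod 60: 51 width 18.0 max 20.2 z 0.0155
[-0.0003 -0.0072  0.0725] [ 0.95  0.08 -0.75] rows>=1.5
20.75 [ 25.3  26.7  -7.2  -0.2 -57.   -5.9] 0.495
```

```bash
python3 steer.py '[[0.5,0,-0.003,0.03,0.4,0,8],[0.5,0,-0.007,0.05,0.9,0,16],[0.5,0,-0.007,0.07,0.9,0,24],[0.5,0,-0.007,0.07,0.9,0,29],[0.5,0,-0.007,0.07,0.9,0,29],[0.5,0,-0.007,0.07,0.9,0,29]]' | grep tcp; python3 t.py .6154 .114 .003 171
```

```text
tcp_pos: [0.6156, 0.1145, 0.054]
[0.0005 0.0002 0.051 ] [-0.14 -0.1  -0.62] rows>=1.0
21.35 [ 25.4  31.2 -11.1   0.2 -47.6 -35.2] 0.5
```

```bash
python3 steer.py '[[0.5,0,0,0.03,0,0,0],[0.5,0,0,0.051,0,0,0],[0.4,0,0,0.051,0,0,0],[0,0,0,0.051,0,0,0],[0,0,0,0.051,0,0,0],[0,0,0,0.051,0,0,0],[0,0,0,0.051,0,0,0],[0,0,0,0.051,0,0,0]]'; python3 steer.py '[[0,0,0,0,0,0,0],[0,0,0,-0.04,0,0,0],[0,0,0,-0.08,0,0,0],[0,0,0,-0.08,0,0,0],[0,0,0,-0.08,0,0,0]]'; python3 t.py .4425 .0698 .08 192.4
```

```text
time_s: 22.15
tcp_pos: [0.6159, 0.1145, 0.0025]
ee_rot: [[-0.169, -0.986, 0.001], [-0.986, 0.169, -0.003], [0.002, -0.002, -1.0]]
wrist_force: [-1.8, -0.2, 4.3]
gripper_width: 0.203
gripper_force: 30.0
time_s: 22.65
tcp_pos: [0.6161, 0.115, 0.0827]
ee_rot: [[-0.169, -0.986, 0.003], [-0.986, 0.169, -0.001], [0.001, -0.003, -1.0]]
wrist_force: [-0.2, 0.2, -1.1]
gripper_width: 0.198
gripper_force: 30.0
[0.0739 0.1635 0.0023] [ -0.16  -0.07 -22.15] rows>=3.6
22.65 [ 25.4  29.3  -9.5   0.2 -51.1 -35.3] 0.198
```

```bash
python3 steer.py '[[0,0.02,0.04,0,0,0,-6],[0,0.035,0.08,0,0,0,-12],[0,0.055,0.12,0,0,0,-18],[0,0.074,0.163,0.002,-0.1,0,-22],[0,0.074,0.163,0.002,-0.1,0,-22],[0,0.074,0.163,0.02,-0.1,0,-22],[0,0.074,0.163,0.03,-0.1,0,-22],[0,0.074,0.163,0.03,-0.1,0,-22]]' | grep tcp; python3 t.py .4425 .0698 .031 192.4
```

```text
tcp_pos: [0.4411, 0.0684, 0.0497]
[-0.0011 -0.0017  0.0187] [ 0.39 -0.21 -0.18] rows>=0.4
23.45 [ 29.9  17.8 -36.5   0.1 -36.1 -17.8] 0.2
```

```bash
python3 steer.py '[[0,-0.001,-0.002,0.019,0.3,0,0],[0,-0.001,-0.002,0.019,0.3,0,0],[0.4,-0.001,-0.002,0.019,0.3,0,0],[0.4,-0.001,-0.002,0.019,0.3,0,0],[0.4,-0.001,-0.002,0.019,0.3,0,0],[0.6,-0.001,-0.002,-0.04,0.3,0,0],[0.8,-0.001,-0.002,-0.09,0.3,0,0],[0.9,-0.001,-0.002,-0.11,0.3,0,0]]'|grep -E 'tcp|width'; python3 steer.py '[[1,0,0,0,0,0,0],[1,0,0,0,0,0,0],[1,0,0,0,0,0,0]]' | grep tcp;python3 base.py .445 .058 b2; python3 -c "
import cv2;i=cv2.imread('pics/b2.png');cv2.imwrite('pics/b2c.png',cv2.resize(i[120:290,180:380],(600,510)))"; python3 t.py .478 -.0935 .15 169
```

```text
tcp_pos: [0.446, 0.0715, 0.166]
gripper_width: 0.584
tcp_pos: [0.4436, 0.0705, 0.161]
(0.0, 0.05) 4226 (array([443.6,  57.4]), array([87.1, 67.8]), 12.4) z 0.0167 pix [156, 245, 221, 327]
(0.014, 0.0185) 164 (array([446.9,  56.4]), array([79.2, 64.1]), 12.4) z 0.0166 pix [157, 246, 217, 323]
(0.0185, 0.0235) 1239 (array([445.1,  57.7]), array([83.9, 67.9]), 12.3) z 0.0214 pix [157, 245, 221, 327]
(0.0245, 0.03) 768 (array([445.3,  57.7]), array([72.7, 56.5]), 12.2) z 0.0265 pix [163, 250, 217, 322]
(-0.002, 0.008) 1889 (array([442.3,  53. ]), array([82.8, 59.9]), 12.7) z 0.0035 pix [156, 251, 211, 327]
[0.1675 0.0012 0.0112] [-0.1  -0.15 23.25] rows>=3.4
24.6 [ 30.    8.3 -28.6   0.2 -53.1 -17.9] 0.907
```

View pics/b2c.png

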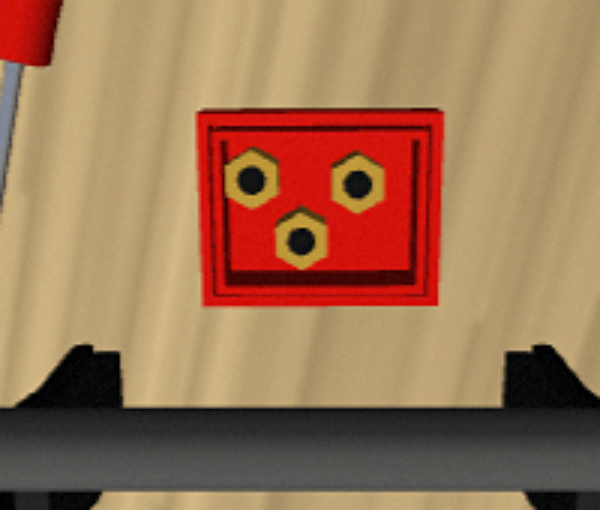

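The view shows the three spacers standing in the base at crop positions (252,180), (357,183) and (302,240), with nothing else inside. I'll check for a fourth spacer and go to the lid.

```bash
python3 t.py .478 -.0935 .15 259; python3 steer.py '[[1,0.02,0,0,0,0,-8],[1,0.04,0,0,0,0,-16],[1,0.06,0,0,0,0,-24],[1,0.09,0,0,0,0,-32],[1,0.12,0,0.01,0,0,-40],[1,0.15,0,0.01,0,0,-48],[1,0.167,0.001,0.01,0,0,-56],[1,0.167,0.001,0.01,0,0,-64]]' | grep tcp; python3 steer.py '[[1,0,0,0,0,0,-3],[1,0,0,0,0,0,-3],[1,0,0,0,0,0,-3]]' | grep tcp; python3 base.py .478 -.0935 l1; python3 t.py .478 -.0935 .05 259; python3 - <<'E'
from h import *
from station import r
for n in("scene0","top0"):
    c=pickle.load(open(n+".pkl","rb"));w=cloud(c);hs=masks(c,w)["hsv"].astype(int)
    k=(w[...,2]>.008)&(w[...,2]<.024)&(w[...,0]>.25)&(w[...,0]<1)&(abs(w[...,1])<.7)
    for mm,st,ce in comps(k,12):
        p=w[mm];
        if max(np.ptp(p[:,0]),np.ptp(p[:,1]))<.035: print(n,ce.round(),st[4],p.mean(0).round(3),hs[mm].mean(0).round())
E
```

```text
[0.1675 0.0012 0.0112] [ 4.000e-02 -1.900e-01 -6.675e+01] rows>=7.8
24.6 [ 30.    8.3 -28.6   0.2 -53.1 -17.9] 0.907
tcp_pos: [0.4784, -0.0944, 0.1504]
tcp_pos: [0.4785, -0.0925, 0.1512]
(0.0, 0.05) 5232 (array([478.4, -93.2]), array([69.8, 84.3]), 78.4) z 0.0175 pix [162, 251, 242, 318]
(0.014, 0.0185) 4803 (array([478.6, -92.2]), array([68. , 84.1]), 78.8) z 0.0174 pix [163, 251, 242, 317]
(0.0185, 0.0235) 411 (array([479. , -92.4]), array([66.9, 83.3]), 78.8) z 0.0188 pix [163, 251, 242, 317]
[-0.0007  0.0011  0.1014] [ 0.07 -0.16  0.22] rows>=2.0
25.75 [  8.3  12.6 -24.5   0.2 -52.8  70.8] 1.001
scene0 [191. 198.] 50 [ 0.446 -0.253  0.015] [ 23. 174. 133.]
scene0 [332. 201.] 13 [0.407 0.085 0.022] [  5. 200. 172.]
scene0 [253. 263.] 73 [ 0.632 -0.065  0.015] [ 24. 169. 134.]
scene0 [339. 268.] 75 [0.615 0.116 0.015] [ 23. 169. 131.]
top0 [357. 126.] 17 [ 0.835 -0.218  0.015] [31. 42. 80.]
top0 [333. 163.] 29 [ 0.736 -0.158  0.016] [18. 43. 69.]
top0 [295. 203.] 50 [ 0.632 -0.067  0.016] [ 19. 121. 103.]
top0 [221. 208.] 53 [0.615 0.114 0.015] [ 19. 120. 103.]
top0 [373. 282.] 57 [ 0.447 -0.256  0.016] [ 19. 122. 100.]
top0 [256. 287.] 19 [0.425 0.021 0.02 ] [  2. 189. 127.]
```

```bash
python3 t.py .4786 -.0923 .004 258.8; python3 steer.py '[[1,0,0.001,0.04,0,0,0],[1,0,0.001,0.08,0,0,0],[1,0,0.001,0.11,0,0,0],[1,0,0.001,0.11,0,0,0],[1,0,0.001,0.11,0,0,0]]' | grep tcp; python3 t.py .4786 -.0923 .004 258.8
```

```text
[-0.0005 -0.0003  0.1474] [ 0.07 -0.16  0.42] rows>=2.9
25.75 [  8.3  12.6 -24.5   0.2 -52.8  70.8] 1.001
tcp_pos: [0.4797, -0.0936, 0.0424]
[-0.0015 -0.0011  0.0384] [ 0.08 -0.23  0.5 ] rows>=0.8
26.25 [  8.1  21.5 -31.7   0.3 -36.6  71. ] 0.999
```

```bash
python3 steer.py '[[1,-0.0015,-0.001,0.02,0.1,-0.2,0.5],[1,-0.0015,-0.001,0.038,0.1,-0.2,0.5],[1,-0.0015,-0.001,0.038,0.1,-0.2,0.5],[0.7,-0.0015,-0.001,0.038,0.1,-0.2,0.5],[0.5,-0.0015,-0.001,0.038,0.1,-0.2,0.5],[0.5,-0.0015,-0.001,0.038,0.1,-0.2,0.5],[0.5,-0.0015,-0.001,0.038,0.1,-0.2,0.5],[0.5,-0.0015,-0.001,0.038,0.1,-0.2,0.5]]'; python3 t.py .4786 -.0923 .004 258.8
```

```text
time_s: 27.05
tcp_pos: [0.479, -0.0924, 0.0053]
ee_rot: [[0.981, -0.195, 0.003], [-0.195, -0.981, 0.001], [0.003, -0.001, -1.0]]
wrist_force: [-1.6, 0.4, 6.8]
gripper_width: 0.775
gripper_force: 30.0
[-0.0004 -0.      0.0013] [-0.08 -0.17 -0.02] rows>=0.0
27.05 [  8.2  25.2 -33.4  -0.  -31.2  70.6] 0.775
```

```bash
python3 steer.py '[[0.5,0,0,-0.03,0,0,0],[0.5,0,0,-0.06,0,0,0],[0.5,0,0,-0.08,0,0,0],[0.5,0,0,-0.08,0,0,0],[0.5,0,0,-0.08,0,0,0]]'; python3 t.py .4452 .0578 .09 282.3; python3 - <<'E'
from h import *
from station import r
s=r.sense();c=r.capture("wrist");w=cloud(c);m=masks(c,w)["red"];m&=np.hypot(w[...,0]-s["tcp_pos"][0],w[...,1]-s["tcp_pos"][1])<.08
E=np.array(s["ee_rot"]);p=(w[m]-s["tcp_pos"])@E;p=p[(p[:,2]<0.03)&(p[:,2]>-.03)]
print("lid in tool: median",np.median(p,0).round(4),rect(p),"z pct",np.percentile(p[:,2],[5,50,95]).round(4));q=p[p[:,2]<np.median(p[:,2])+.003];print(rect(q), q.min(0).round(4),q.max(0).round(4))
cv2.imwrite("pics/l2.png",c["pixels"][:,:,::-1])
E
```

```text
time_s: 27.55
tcp_pos: [0.4776, -0.0924, 0.084]
ee_rot: [[0.981, -0.195, 0.001], [-0.195, -0.981, 0.001], [0.001, -0.001, -1.0]]
wrist_force: [-1.0, 0.3, -1.4]
gripper_width: 0.776
gripper_force: 30.0
[-0.0611 -0.141  -0.0059] [ -0.07  -0.06 -23.56] rows>=3.1
27.55 [  8.2  17.7 -29.3  -0.1 -43.   70.6] 0.776
lid in tool: median [ 0.0175 -0.0004 -0.0121] (array([6.4, 0.8]), array([70.8, 70.8]), 0.1) z pct [-0.0131 -0.0121 -0.011 ]
(array([ 6.4, -0.1]), array([70.7, 68.9]), 0.1) [-0.029  -0.0347 -0.0144] [ 0.0417  0.0343 -0.0094]
```

```bash
python3 steer.py '[[0.5,-0.02,-0.045,0,0,0,-7],[0.5,-0.04,-0.09,0,0,0,-14],[0.5,-0.061,-0.141,0,0,0,-21],[0.5,-0.061,-0.141,0,0,0,-23.6],[0.5,-0.061,-0.141,0,0,0,-23.6],[0.5,-0.061,-0.141,0.03,0,0,-23.6],[0.5,-0.061,-0.141,0.03,0,0,-23.6],[0.5,-0.061,-0.141,0.03,0,0,-23.6]]' | grep tcp; python3 steer.py '[[0.5,0,0,0,0,0,0],[0.5,0,0,0,0,0,0]]' | grep tcp; python3 t.py .4452 .0578 .036 282.3
```

```text
tcp_pos: [0.4451, 0.0564, 0.0535]
tcp_pos: [0.4464, 0.0575, 0.055]
[-0.0011 -0.0005  0.019 ] [-0.05 -0.16  0.01] rows>=0.4
28.6 [ 28.1  17.3 -36.   -0.  -36.5  74.2] 0.78
```

```bash
python3 steer.py '[[0.5,-0.001,-0.0005,0.012,0,0,0],[0.5,-0.001,-0.0005,0.019,-0.05,-0.15,0],[0.5,-0.001,-0.0005,0.019,-0.05,-0.15,0],[0.5,-0.001,-0.0005,0.019,-0.05,-0.15,0]]' | grep -E 'tcp|wrist'; python3 t.py .4452 .0578 .0265 282.3
```

```text
tcp_pos: [0.445, 0.058, 0.0355]
wrist_force: [1.0, -0.4, -1.2]
[0.0002 0.0003 0.009 ] [0.02 0.06 0.07] rows>=0.2
29.0 [ 28.3  19.3 -37.2   0.  -33.6  74.1] 0.781
```

```bash
python3 steer.py '[[0.5,0,0,0.003,0,0,0],[0.5,0,0,0.005,0,0,0],[0.5,0,0,0.007,0,0,0],[0.5,0,0,0.008,0,0,0],[0.5,0,0,0.008,0,0,0]]' | grep -E 'tcp|wrist'
```

```text
tcp_pos: [0.4446, 0.058, 0.0274]
wrist_force: [-0.9, -0.6, 1.7]
```

The lid seated with almost no force: TCP z is 0.0274, as predicted. I'll open, verify, and re-grip across the seam.

```bash
python3 steer.py '[[0.85,0,0,0,0,0,0],[0.9,0,0,0,0,0,0],[1,0,0,0,0,0,0],[1,0,0,0,0,0,0],[1,0,0,0,0,0,0],[1,0,0,-0.03,0,0,0],[1,0,0,-0.06,0,0,0],[1,0,0,-0.06,0,0,0]]' | grep -E 'tcp|width'; python3 base.py .445 .058 c1; python3 - <<'E'
from h import *
c=np.array([.4452,.0578]);e=np.array([np.cos(np.radians(12.3)),np.sin(np.radians(12.3))]);print("pick tcp",c-.008*e+.0033*e)
E
python3 t.py .4406 .0568 .0553 282.3 10
```

```text
tcp_pos: [0.4475, 0.0592, 0.0907]
gripper_width: 1.004
(0.0, 0.05) 7498 (array([456.6,  57.6]), array([61.6, 74.2]), 12.3) z 0.0395 pix [172, 239, 255, 331]
(0.0185, 0.0235) 146 (array([485.5,  67. ]), array([ 0.9, 66.8]), 12.2) z 0.0217 pix [174, 242, 175, 327]
(0.0245, 0.03) 72 (array([485.4,  66.3]), array([ 0.4, 64.8]), 12.1) z 0.0291 pix [175, 243, 176, 328]
(-0.002, 0.008) 84 (array([468.6,  42. ]), array([106.6,  48.1]), 55.9) z 0.0066 pix [172, 245, 255, 331]
pick tcp [0.44060789 0.05679876]
[-0.0058  0.0007  0.0336] [-0.06  9.81  0.07] rows>=1.1
30.35 [ 28.3  14.  -33.9   0.  -41.8  74.1] 1.0
```

```bash
python3 steer.py '[[1,-0.002,0,0.01,0,4,0],[1,-0.004,0,0.02,0,8,0],[1,-0.006,0.001,0.033,0,9.8,0],[1,-0.006,0.001,0.033,0,9.8,0],[1,-0.006,0.001,0.033,0,9.8,0]]' | grep tcp; python3 t.py .4406 .0568 .005 282.3 10
```

```text
tcp_pos: [0.4389, 0.0556, 0.0539]
[-0.0063 -0.0008  0.0485] [0.04 0.38 0.09] rows>=1.0
30.85 [ 30.4  13.2 -47.1   8.5 -20.8  64.3] 0.998
```

```bash
python3 steer.py '[[1,-0.003,-0.0008,0.02,0,0.3,0],[1,-0.006,-0.0008,0.035,0,0.3,0],[1,-0.006,-0.0008,0.0485,0,0.3,0],[1,-0.006,-0.0008,0.0485,0,0.3,0],[1,-0.006,-0.0008,0.0485,0,0.3,0]]'; python3 t.py .4406 .0568 .005 282.3 10
```

```text
time_s: 31.35
tcp_pos: [0.4431, 0.0574, 0.0075]
ee_rot: [[0.962, 0.214, 0.168], [0.211, -0.977, 0.039], [0.173, -0.002, -0.985]]
wrist_force: [0.2, -0.4, -0.1]
gripper_width: 0.997
gripper_force: 0.0
[-0.003  0.     0.002] [-0.12  0.06  0.05] rows>=0.1
31.35 [ 29.4  19.1 -52.5  17.6  -9.3  55.8] 0.997
```

```bash
python3 t.py .4387 .0564 .0055 282.3 4; python3 steer.py '[[1,-0.002,0,0,0,-2,0],[1,-0.004,0,0,0,-4,0],[1,-0.0045,0,0.002,0,-6,0],[1,-0.0045,0,0.002,0,-6,0],[1,-0.0045,0,0.002,0,-6,0]]' | grep tcp;  python3 t.py .4387 .0564 .0055 282.3 4
```

```text
[-0.0048 -0.      0.0012] [-0.12 -5.94  0.05] rows>=0.7
31.35 [ 29.4  19.1 -52.5  17.6  -9.3  55.8] 0.997
tcp_pos: [0.4385, 0.0564, 0.005]
[ 0.0003  0.0001 -0.0005] [-0.13  0.01  0.06] rows>=0.0
31.85 [ 29.3  20.9 -43.7   2.8 -21.6  70.5] 1.0
```

Pose reached. Next I'll pinch the case, lift it, and swing towards the plate.

```bash
python3 steer.py '[[0.8,0,0,0,0,0,0],[0.6,0,0,0,0,0,0],[0.5,0,0,0,0,0,0],[0.5,0,0,0,0,0,0],[0.5,0,0,0,0,0,0],[0.5,0,0,0,0,0,0],[0.5,0,0,0,0,0,0]]'; python3 steer.py '[[0.5,0,0,-0.02,0,0,0],[0.5,0,0,-0.05,0,0,0],[0.5,0,0,-0.09,0,0,0],[0.5,0,0,-0.13,0,0,0],[0.5,0,0,-0.16,0,0,0],[0.5,0,0,-0.18,0,0,0],[0.5,0,0,-0.18,0,0,0]]'; python3 t.py .50 .22 .19 187.7 4
```

```text
time_s: 32.55
tcp_pos: [0.4375, 0.0559, 0.0044]
ee_rot: [[0.975, 0.214, 0.065], [0.214, -0.977, 0.016], [0.067, -0.001, -0.998]]
wrist_force: [-0.9, 1.0, 3.7]
gripper_width: 0.777
gripper_force: 30.0
time_s: 33.25
tcp_pos: [0.4273, 0.0537, 0.1861]
ee_rot: [[0.974, 0.215, 0.071], [0.214, -0.977, 0.019], [0.073, -0.003, -0.997]]
wrist_force: [0.4, 1.0, -3.3]
gripper_width: 0.778
gripper_force: 30.0
[ 0.1067 -0.1468  0.0044] [-6.9  -0.   94.44] rows>=11.0
33.25 [ 29.8   2.5 -31.6   1.4 -51.9  71.8] 0.778
```

```bash
python3 steer.py '[[0.5,0.01,-0.015,-0.01,-0.6,0,8],[0.5,0.02,-0.03,-0.02,-1.2,0,16],[0.5,0.035,-0.05,-0.02,-1.8,0,24],[0.5,0.05,-0.07,-0.02,-2.4,0,32],[0.5,0.065,-0.09,-0.02,-3,0,40],[0.5,0.08,-0.11,-0.02,-3.6,0,48],[0.5,0.095,-0.13,-0.02,-4.2,0,56],[0.5,0.107,-0.147,-0.02,-4.7,0,64]]'; python3 t.py .50 .22 .21 187.7 4
```

```text
time_s: 34.05
tcp_pos: [0.497, 0.22, 0.2081]
ee_rot: [[0.613, -0.789, 0.035], [-0.787, -0.614, -0.06], [0.069, 0.009, -0.998]]
wrist_force: [0.7, 1.2, -2.2]
gripper_width: 0.78
gripper_force: 30.0
[ 0.002  -0.0023 -0.0018] [-1.57 -0.08 30.14] rows>=3.5
34.05 [ 43.2  14.6 -14.3   4.4 -62.   -7.4] 0.78
```

```bash
python3 steer.py '[[0.5,0,0,0,-0.6,0,8],[0.5,0,0,0,-1.2,0,16],[0.5,0,0,0,-1.8,0,24],[0.5,0,0,0,-2.2,0,30],[0.5,0,0,0,-2.2,0,30]]'|grep tcp; python3 t.py .51 .24 .21 187.7 -28 , .5255 .313 .21 187.7 -86
```

```text
tcp_pos: [0.4968, 0.2189, 0.2084]
[-0.0189 -0.0161 -0.0032] [  0.67 -32.24   0.28] rows>=3.8
[-0.0887 -0.0417 -0.0086] [ 7.900e-01 -9.024e+01 -9.000e-02] rows>=10.5
34.55 [ 42.7  15.7 -12.5   3.5 -64.8 -36.2] 0.781
```

```bash
python3 steer.py '[[0.5,-0.008,-0.004,0,0,-8,0],[0.5,-0.016,-0.008,0,0,-16,0],[0.5,-0.024,-0.012,0,0,-24,0],[0.5,-0.032,-0.016,0,0.4,-32,0],[0.5,-0.04,-0.02,0,0.5,-40,0],[0.5,-0.048,-0.024,0,0.6,-48,0],[0.5,-0.056,-0.028,0,0.7,-56,0],[0.5,-0.06,-0.032,0,0.7,-64,0]]'; python3 t.py .5255 .313 .21 187.7 -86.1
```

```text
time_s: 35.35
tcp_pos: [0.5211, 0.2826, 0.2059]
ee_rot: [[0.073, -0.991, -0.114], [-0.493, -0.136, 0.859], [-0.867, -0.007, -0.499]]
wrist_force: [-1.0, 0.1, -4.0]
gripper_width: 0.779
gripper_force: 30.0
[-0.0182 -0.0085  0.0236] [-2.000e-02 -2.602e+01  4.000e-01] rows>=3.0
35.35 [  9.4  24.8  -1.5 -63.3 -75.8  22.8] 0.779
```

```bash
python3 steer.py '[[0.5,-0.005,-0.002,0.007,0,-8,0],[0.5,-0.01,-0.004,0.014,0,-16,0],[0.5,-0.018,-0.008,0.023,0,-24,0.2],[0.5,-0.018,-0.008,0.023,0,-26,0.4],[0.5,-0.018,-0.008,0.023,0,-26,0.4],[0.5,-0.018,-0.008,0.023,0,-26,0.4]]'; python3 t.py .5255 .313 .085 187.7 -86.1
```

```text
time_s: 35.95
tcp_pos: [0.5247, 0.3127, 0.2108]
ee_rot: [[0.009, -0.991, -0.134], [-0.075, -0.135, 0.988], [-0.997, 0.001, -0.075]]
wrist_force: [0.8, 0.1, -1.3]
gripper_width: 0.78
gripper_force: 30.0
[ 0.1254 -0.001   0.0097] [ 0.05 -0.42 -0.04] rows>=2.5
35.95 [  2.8  35.8  -2.1 -83.6 -91.2  38.2] 0.78
```

```bash
python3 steer.py '[[0.5,0.03,0,0.002,0,0,0],[0.5,0.06,0,0.005,0,-0.2,0],[0.5,0.09,-0.001,0.007,0,-0.4,0],[0.5,0.115,-0.001,0.009,0,-0.4,0],[0.5,0.125,-0.001,0.0097,0,-0.4,0],[0.5,0.125,-0.001,0.0097,0,-0.4,0],[0.5,0.125,-0.001,0.0097,0,-0.4,0]]'; python3 t.py .5255 .313 .063 187.7 -86.1; python3 - <<'E'
from h import *
from station import r
c=r.capture("scene");cv2.imwrite("pics/s4.png",cv2.resize(c["pixels"][60:300,240:540,::-1],(750,600)))
E
```

```text
time_s: 36.65
tcp_pos: [0.5258, 0.3138, 0.0873]
ee_rot: [[0.01, -0.991, -0.134], [-0.065, -0.135, 0.989], [-0.998, -0.001, -0.066]]
wrist_force: [0.5, 0.5, -2.7]
gripper_width: 0.779
gripper_force: 30.0
[0.0243 0.0005 0.0008] [0.04 0.14 0.08] rows>=0.5
36.65 [  2.8  48.5  -2.3 -83.8 -90.2  51. ] 0.779
```

View pics/s4.png

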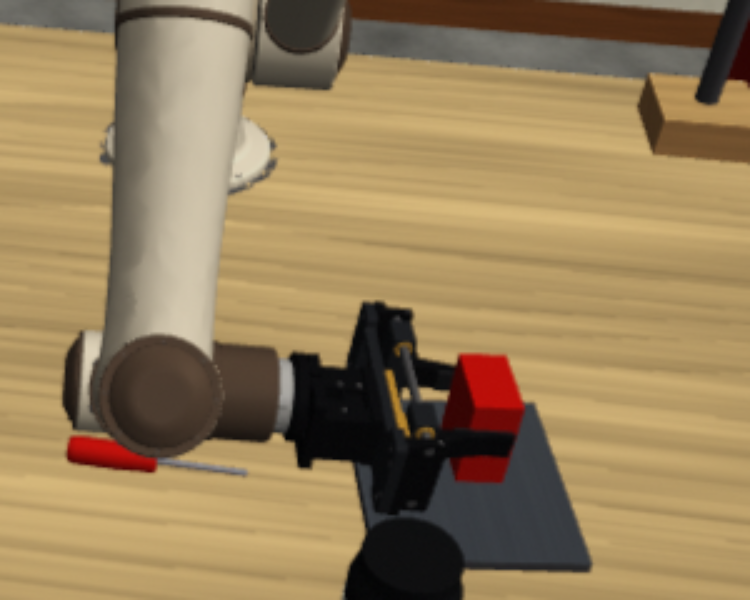

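The case stands on end in the grip at crop (485,415). The wrist joint at crop (160,395) is close to the screwdriver, so I'll check the clearance there.

```bash
python3 - <<'E'
from h import *
from station import r
c=r.capture("scene");w=cloud(c)
for u,v in((304,218),(304,200),(304,235),(285,218),(325,218),(340,205),(340,230),(275,200),(275,225),(283,241),(300,244)):print((u,v),w[v,u].round(3))
P=w[195:245,262:330].reshape(-1,3);P=P[(P[:,2]>.035)];print(P.min(0),P.max(0))
c=r.capture("top");w=cloud(c);k=(w[...,2]>.1)&(w[...,2]<.25)&(abs(w[...,0]-.5)<.12)&(w[...,1]>-.1)&(w[...,1]<.12);p=w[k];print("top",p.min(0),p.max(0))
for y in np.arange(-.1,.16,.02):
    q=p[(p[:,1]>y)&(p[:,1]<y+.02)]
    if len(q):print(round(y,2),q[:,0].min().round(3),q[:,0].max().round(3),q[:,2].max().round(3))
E
```

```text
(304, 218) [0.739 0.045 0.251]
(304, 200) [0.715 0.041 0.269]
(304, 235) [0.754 0.048 0.227]
(285, 218) [0.737 0.013 0.245]
(325, 218) [0.724 0.079 0.243]
(340, 205) [0.564 0.103 0.142]
(340, 230) [0.591 0.108 0.099]
(275, 200) [ 0.581 -0.028  0.151]
(275, 225) [ 0.612 -0.022  0.111]
(283, 241) [ 0.562 -0.011  0.021]
(300, 244) [0.564 0.027 0.02 ]
[ 0.53617873 -0.04929252  0.07462351] [0.76067564 0.08740469 0.27579712]
top [ 0.52985509 -0.05152335  0.10828167] [0.61977411 0.11998932 0.16765483]
-0.06 0.537 0.604 0.149
-0.04 0.537 0.616 0.156
-0.02 0.6 0.62 0.168
0.1 0.53 0.592 0.146
```

```bash
python3 steer.py '[[0.5,0.008,0,0,0,0,0],[0.5,0.016,0,0.0005,0,0,0],[0.5,0.02,0,0.0008,0,0.1,0],[0.5,0.022,0,0.0008,0,0.1,0],[0.5,0.023,0,0.0008,0,0.1,0],[0.5,0.023,0,0.0008,0,0.1,0]]'; python3 t.py .5255 .313 .061 187.7 -86.1
```

```text
time_s: 37.4
tcp_pos: [0.5253, 0.3128, 0.0623]
ee_rot: [[0.006, -0.991, -0.134], [-0.067, -0.134, 0.989], [-0.998, 0.003, -0.067]]
wrist_force: [0.0, 0.7, -2.7]
gripper_width: 0.777
gripper_force: 30.0
[ 0.0013 -0.0002  0.0003] [ 0.02  0.07 -0.16] rows>=0.0
37.4 [  2.8  51.1  -2.  -83.7 -89.9  53.1] 0.777
```

```bash
python3 steer.py '[[0.5,0.001,0,0,0,0,0],[0.5,0.002,0,0,0,0,0],[0.5,0.002,0,0,0,0,0]]' | grep -E 'tcp|wrist'; python3 steer.py '[[0.5,0.001,0,0,0,0,0],[0.5,0.001,0,0,0,0,0]]' | grep -E 'tcp|wrist'; python3 - <<'E'
from h import *
from station import r
for n in("scene","top"):
    c=r.capture(n);w=cloud(c);m=masks(c,w)["red"]&(np.hypot(w[...,0]-.528,w[...,1]-.294)<.09)&(w[...,2]>.005);p=w[m];t=p[p[:,2]>.088]
    print(n,"zmax",np.percentile(p[:,2],[1,50,95,99]).round(4),"top",rect(t),np.median(t[:,2]).round(4))
E
```

```text
tcp_pos: [0.5254, 0.3127, 0.0609]
wrist_force: [0.1, -0.3, -1.0]
tcp_pos: [0.5254, 0.3127, 0.0609]
wrist_force: [-0.2, -0.5, 3.6]
scene zmax [0.0143 0.094  0.0984 0.0991] top (array([527.4, 298.1]), array([71.9, 40. ]), 7.7) 0.0963
top zmax [0.0729 0.096  0.1003 0.1015] top (array([540.2, 309.8]), array([32.8, 68.4]), 61.2) 0.0962
```

The case stands on the plate: top at z = 0.096, as expected, and centre at (0.527, 0.298). I'll release and back off.

```bash
python3 steer.py '[[0.85,0,0,0,0,0,0],[0.95,0,0,0,0,0,0],[1,0,0,0,0,0,0],[1,0,0,0,0,0,0],[1,0,0,0,0,0,0]]' | grep -E 'wrist|width'; python3 steer.py '[[1,0,0,-0.01,0,0,0],[1,0,0,-0.03,0,0,0],[1,0,0,-0.06,0,0,0],[1,0,0,-0.1,0,0,0],[1,-0.04,0,-0.11,0,0,0],[1,-0.09,0,-0.11,0,8,0],[1,-0.14,0,-0.11,0,16,0],[1,-0.18,0,-0.11,0,24,0]]'; python3 - <<'E'
from h import *
from station import r
for n in("scene","top"):
    c=r.capture(n);w=cloud(c);m=masks(c,w)["red"]&(np.hypot(w[...,0]-.528,w[...,1]-.294)<.09)&(w[...,2]>.005);p=w[m];t=p[p[:,2]>.09]
    print(n,"zmax",np.percentile(p[:,2],[1,50,95,99]).round(4),"top",rect(t),np.median(t[:,2]).round(4))
E
```

```text
wrist_force: [0.4, 0.4, 0.0]
gripper_width: 0.991
time_s: 39.3
tcp_pos: [0.5405, 0.2129, 0.2495]
ee_rot: [[0.062, -0.992, -0.113], [-0.469, -0.129, 0.874], [-0.881, -0.001, -0.473]]
wrist_force: [1.8, 0.2, -0.8]
gripper_width: 1.0
gripper_force: 0.0
scene zmax [0.0137 0.0852 0.0979 0.0989] top (array([528. , 298.4]), array([71.5, 40.6]), 8.9) 0.0962
top zmax [0.0626 0.0956 0.0994 0.1006] top (array([528.4, 296.6]), array([68.2, 41.2]), 7.9) 0.0958
```

```bash
python3 t.py .535 .25 .25 188 22; python3 steer.py '[[1,0,0,0,0,8,0],[1,0,0,0,0,16,0],[1,0,0,0,0,24,0],[1,0,0,0,0,32,0],[1,0,0,0,0,40,0],[1,0,0,0,0,48,0],[1,0,0,0,0,56,0],[1,0,0,0,0,64,0]]'; python3 t.py .5287 .2922 .16 188 22
```

```text
[-0.0083  0.0022  0.035 ] [-1.51 83.81  0.37] rows>=9.8
39.4 [  2.3  23.3   3.5 -61.9 -84.8  21.3] 1.006
time_s: 40.2
tcp_pos: [0.5394, 0.2144, 0.2477]
ee_rot: [[0.133, -0.991, 0.004], [-0.99, -0.133, -0.038], [0.038, 0.001, -0.999]]
wrist_force: [0.1, -0.9, 0.4]
gripper_width: 0.999
gripper_force: 0.0
[-0.0818  0.0002  0.0846] [ 0.11 19.81 -0.35] rows>=2.4
40.2 [ 38.7  17.1  -4.    2.  -70.1 -31.7] 0.999
```

```bash
python3 steer.py '[[1,-0.02,0,0,0,5,0],[1,-0.04,0,0,0,10,0],[1,-0.06,0,0,0,15,0],[1,-0.082,0,0.02,0,19.8,-0.3],[1,-0.082,0,0.06,0,19.8,-0.3],[1,-0.082,0,0.084,0,19.8,-0.3],[1,-0.082,0,0.084,0,19.8,-0.3],[1,-0.082,0,0.084,0,19.8,-0.3]]'; python3 t.py .5287 .2922 .0504 188 22; python3 - <<'E'
from h import *
from station import r
c=r.capture("wrist");w=cloud(c);m=masks(c,w)["red"]&(np.hypot(w[...,0]-.528,w[...,1]-.294)<.09)&(w[...,2]>.005);p=w[m];t=p[p[:,2]>.09]
print("top",rect(t),np.median(t[:,2]).round(4))
E
```

```text
time_s: 41.0
tcp_pos: [0.529, 0.2934, 0.1605]
ee_rot: [[0.13, -0.99, 0.048], [-0.92, -0.138, -0.367], [0.37, 0.003, -0.929]]
wrist_force: [0.5, -0.4, 0.8]
gripper_width: 1.001
gripper_force: 0.0
[-0.0396  0.      0.1027] [0.2  0.29 0.02] rows>=2.2
41.0 [ 51.8  28.5  -7.6  16.3 -70.3 -51.6] 1.001
top (array([529.8, 287. ]), array([68.1, 18.7]), 7.8) 0.0955
```

```bash
python3 steer.py '[[1,-0.01,0,0.03,0,0,0],[1,-0.022,0,0.06,0,0,0],[1,-0.033,0,0.085,0.1,0.2,0],[1,-0.0396,0,0.1027,0.2,0.3,0],[1,-0.0396,0,0.1027,0.2,0.3,0],[1,-0.0396,0,0.1027,0.2,0.3,0]]'; python3 t.py .5287 .2922 .0504 188 22
```

```text
time_s: 41.65
tcp_pos: [0.529, 0.2939, 0.0517]
ee_rot: [[0.129, -0.99, 0.054], [-0.919, -0.14, -0.368], [0.372, -0.002, -0.928]]
wrist_force: [0.1, -0.2, 0.8]
gripper_width: 0.999
gripper_force: 0.0
[0.001  0.0006 0.0018] [-0.15  0.15  0.02] rows>=0.0
41.65 [ 51.8  34.9 -14.6  18.7 -57.3 -56.3] 0.999
```

```bash
python3 steer.py '[[0.8,0.001,0.0005,0.0015,0,0,0],[0.6,0.001,0.0005,0.0015,0,0,0],[0.5,0.001,0.0005,0.0015,0,0,0],[0.5,0.001,0.0005,0.0015,0,0,0],[0.5,0.001,0.0005,0.0015,0,0,0],[0.5,0.001,0.0005,0.0015,0,0,0],[0.5,0.001,0.0005,0.0015,0,0,0]]'; python3 steer.py '[[0.5,0.01,0,-0.02,0,0,0],[0.5,0.02,0,-0.05,0,0,0],[0.5,0.035,0,-0.09,0,0,0],[0.5,0.05,0,-0.12,0,0,0],[0.5,0.056,0,-0.14,0,0,0],[0.5,0.056,0,-0.14,0,0,0]]'; python3 - <<'E'
import numpy as np
x=np.array([.139,-.990]);p=-x;g=np.array([.5285,.294])-.014*p;print("final tcp",g+.019*np.cos(np.radians(22))*p)
E
python3 t.py .5280 .2976 .20 188 -68
```

```text
time_s: 42.35
tcp_pos: [0.5279, 0.2922, 0.0498]
ee_rot: [[0.13, -0.99, 0.054], [-0.918, -0.141, -0.369], [0.373, -0.001, -0.928]]
wrist_force: [-1.0, 1.3, 4.6]
gripper_width: 0.781
gripper_force: 30.0
time_s: 42.95
tcp_pos: [0.5283, 0.2933, 0.2016]
ee_rot: [[0.129, -0.99, 0.056], [-0.92, -0.141, -0.365], [0.369, -0.004, -0.929]]
wrist_force: [-0.3, 1.1, -3.0]
gripper_width: 0.777
gripper_force: 30.0
final tcp [0.52799731 0.29758033]
[-0.0046 -0.0003 -0.    ] [ -0.2  -89.68   0.19] rows>=10.4
42.95 [ 52.   26.3  -4.9  16.2 -74.6 -50.5] 0.777
```

```bash
python3 steer.py '[[0.5,0,0,0,0,-8,0],[0.5,0,0,0,0,-16,0],[0.5,0,0,0,0,-24,0],[0.5,0,0,0,0,-32,0],[0.5,0,0,0,0,-40,0],[0.5,-0.002,0,0,0,-48,0],[0.5,-0.003,0,0,0,-56,0],[0.5,-0.004,0,0,0,-64,0]]' | grep -E 'tcp|grip'; python3 steer.py '[[0.5,0,0,0,0,-8,0],[0.5,0,0,0,0,-16,0],[0.5,0,0,0,0,-24,0],[0.5,0,0,0,0,-25.5,0],[0.5,0,0,0,0,-25.5,0],[0.5,0,0,0,0,-25.5,0]]'; python3 t.py .5280 .2976 .05 188 -68.1; python3 - <<'E'
from h import *
from station import r
c=r.capture("scene");cv2.imwrite("pics/s5.png",cv2.resize(c["pixels"][60:300,240:540,::-1],(750,600)))
E
```

```text
tcp_pos: [0.526, 0.2954, 0.1963]
gripper_width: 0.777
gripper_force: 30.0
time_s: 44.35
tcp_pos: [0.5268, 0.2962, 0.1978]
ee_rot: [[0.054, -0.99, -0.13], [-0.38, -0.141, 0.914], [-0.923, 0.0, -0.384]]
wrist_force: [0.6, 0.7, -2.2]
gripper_width: 0.78
gripper_force: 30.0
[ 0.136  -0.0014  0.0579] [ 0.12 -0.68  0.02] rows>=3.0
44.35 [  7.2  28.9  -0.9 -69.8 -79.7  28.1] 0.78
```

View pics/s5.png

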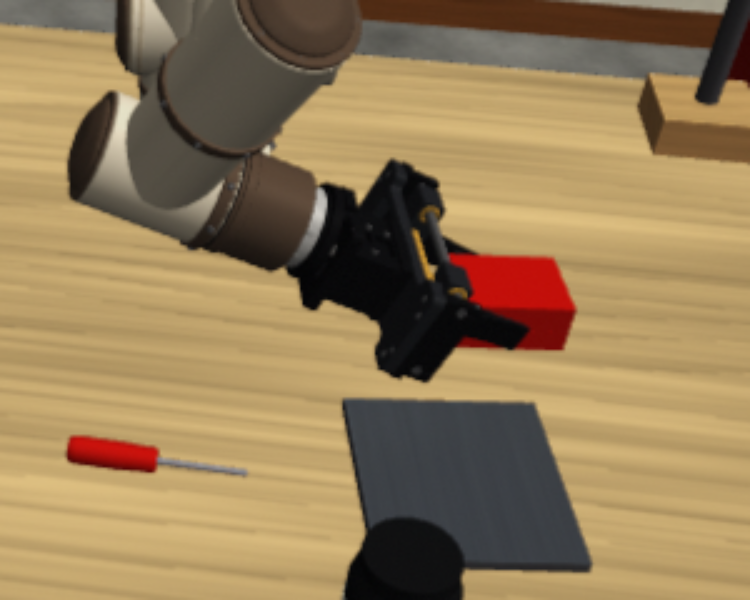

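The case is held closed and roughly level at crop (515,300) above the plate, with the finger across the seam. I'll lower it and check how level it is.

```bash
python3 steer.py '[[0.5,0.03,0,0.013,0,0,0],[0.5,0.06,0,0.026,0,-0.3,0],[0.5,0.1,-0.001,0.043,0,-0.7,0],[0.5,0.13,-0.001,0.055,0,-0.7,0],[0.5,0.136,-0.001,0.058,0,-0.7,0],[0.5,0.136,-0.001,0.058,0,-0.7,0],[0.5,0.136,-0.001,0.058,0,-0.7,0]]'; python3 t.py .5280 .2976 .03 188 -68.1; python3 - <<'E'
from h import *
from station import r
for n in("scene","top"):
    c=r.capture(n);w=cloud(c);m=masks(c,w)["red"]&(np.hypot(w[...,0]-.528,w[...,1]-.30)<.09)&(w[...,2]>.065);p=w[m];z=np.median(p[:,2]);p=p[abs(p[:,2]-z)<.008]
    A=np.c_[p[:,:2]-p[:,:2].mean(0),np.ones(len(p))];s=np.linalg.lstsq(A,p[:,2],rcond=None)[0];P=np.array([-.139,.990])
    print(n,len(p),"tilt deg along p",np.degrees(s[:2]@P),"along x",np.degrees(s[:2]@[.99,.139]),"z",s[2],rect(p))
E
```

```text
time_s: 45.1
tcp_pos: [0.5286, 0.2985, 0.0526]
ee_rot: [[0.057, -0.99, -0.13], [-0.366, -0.142, 0.92], [-0.929, -0.004, -0.371]]
wrist_force: [-0.9, -0.2, -1.8]
gripper_width: 0.782
gripper_force: 30.0
[0.0213 0.0008 0.0077] [0.05 0.15 0.29] rows>=0.5
45.1 [  6.3  42.7  -3.2 -73.3 -75.7  44.4] 0.782
scene 919 tilt deg along p -0.2811021479348309 along x -1.1069238313870047 z 0.07771093477417985 (array([528.5, 295.7]), array([73.3, 85.6]), 8.1)
top 1121 tilt deg along p 0.10417379435165432 along x 0.3425472896663918 z 0.07777092727475417 (array([530.3, 293.3]), array([71.6, 85.5]), 7.9)
```

```bash
python3 steer.py '[[0.5,0.01,0,0.0035,0,0,0],[0.5,0.018,0.0005,0.0065,0,0,0.1],[0.5,0.021,0.0005,0.0077,0,0,0.2],[0.5,0.0228,0.0005,0.0083,0,0,0.2],[0.5,0.0228,0.0005,0.0083,0,0,0.2]]' | grep -E 'tcp|wrist'; python3 steer.py '[[0.5,0.001,0,0.0004,0,0,0],[0.5,0.001,0,0.0004,0,0,0]]' | grep -E 'tcp|wrist'
```

```text
tcp_pos: [0.5267, 0.2966, 0.0273]
wrist_force: [-3.3, -3.0, 4.4]
tcp_pos: [0.5267, 0.2966, 0.0273]
wrist_force: [-3.4, -4.8, 7.3]
```

```bash
python3 steer.py '[[0.85,0,0,0,0,0,0],[0.95,0,0,0,0,0,0],[1,0,0,0,0,0,0],[1,0,0,0,0,0,0],[1,0,0,0,0,0,0]]' | grep -E 'tcp|wrist|width'; python3 steer.py '[[1,0,0,-0.02,0,0,0],[1,0,0,-0.05,0,0,0],[1,0,0,-0.09,0,0,0],[1,-0.03,0,-0.13,0,0,0],[1,-0.07,0,-0.16,0,0,0],[1,-0.1,0,-0.18,0,0,0],[1,-0.1,0,-0.18,0,0,0]]'; python3 - <<'E'
from h import *
from station import r
for n in("scene","top"):
    c=r.capture(n);cv2.imwrite(f"pics/end_{n}.png",c["pixels"][:,:,::-1]);w=cloud(c);m=masks(c,w)["red"]&(np.hypot(w[...,0]-.528,w[...,1]-.30)<.09)&(w[...,2]>.045);p=w[m]
    A=np.c_[p[:,:2]-p[:,:2].mean(0),np.ones(len(p))];s=np.linalg.lstsq(A,p[:,2],rcond=None)[0]
    print(n,len(p),"tilt",np.degrees(s[:2]),"z",s[2],rect(p))
E
```

```text
tcp_pos: [0.5273, 0.2969, 0.0248]
wrist_force: [1.2, -0.2, -0.6]
gripper_width: 0.992
time_s: 47.1
tcp_pos: [0.5483, 0.1657, 0.1904]
ee_rot: [[0.06, -0.99, -0.124], [-0.369, -0.138, 0.919], [-0.928, -0.009, -0.374]]
wrist_force: [0.6, 0.4, 0.2]
gripper_width: 1.003
gripper_force: 0.0
scene 961 tilt [-1.2295623   0.16330694] z 0.05191056740041186 (array([526.9, 293.9]), array([74.3, 85. ]), 8.5)
top 1045 tilt [0.01742046 0.18399193] z 0.05185933590128848 (array([528. , 291.8]), array([68.1, 85.4]), 8.1)
```

View pics/end_scene.png

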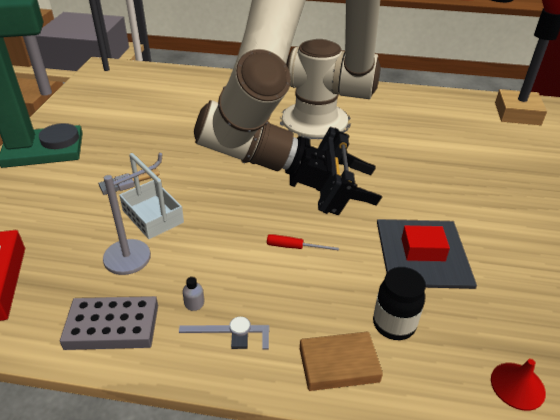

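The basket hangs on the hook at (150,195). The closed case lies flat on the plate at (425,243) with its top at z = 0.052, the jar and oil can are upright, and the arm is clear.

```bash
python3 -c "
from station import r
print(r.finish_job())"
```

```text
the job is handed in; nothing more can be done
None
```

I handed the job in at about 47 s of the 208 s limit, with no verdict returned: the basket hangs on the hook, the closed case lies lid-down, flat and centred on the plate with all three spacers put inside before the lid went on, and the jar and oil can are still standing.

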